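Push the enclosure's sash up to its pointer

ROBOT

A 6-joint arm with a two-finger parallel gripper is mounted at the origin on the work surface. World frame = base frame: x ahead of the robot, y to its left, z up, the work surface at z = 0. Lengths are in m, angles in degrees, forces in N, time in s.
With the tool pointing down it reaches from about 0.4 to 0.825 m from the base axis. Payload 7 kg.
Tool frame: the origin (TCP) lies midway between the tips of the shut fingers; the grasp point (between the pads) lies 19 mm behind it (ctrl.hold_point_z is the distance from the TCP to the grasp point, in m); z points along the fingers, x is the direction in which the jaws open and shut, and the axes are right-handed (so a half turn about z gives the same grasp; the last joint's range is limited). The gripper opens to 88 mm and grips with 3 to 60 N. Pads are 19 mm wide; open, the fingers measure 130 mm over their backs; the gripper's body (78 mm by 193 mm) begins 47 mm behind the grasp point.
Start: joints at [88.012, 20.546, 0.682, 0, -70.136, -16.507], TCP at [0.214, 0.64, 0.227] pointing down, gripper open.
Joint ranges: [-176.03, 176.03], [-82.01, 121.73], [-58.28, 71.71], [-173.87, 95.51], [-174.79, -0.11], [-173.66, 173.66]. Speed limits (degrees/s): [136.94, 136.94, 172.46, 180, 180, 180].

INTERFACE

Orientations are given as [roll, pitch, yaw] about the fixed x, y, z axes, in that order (R = Rz(yaw) Ry(pitch) Rx(roll)).
In Python, from plant import ctrl gives the robot as it stands.
- The arm moves only by the tool apply_moves, never from a script. Its argument "motion" is a list of rows, each a list of 2 entries, a list of its own where there are three numbers: the shift along the world's x, y, z in cm, then the turn about the world's z in degrees. In form: [[[tx, ty, tz], roll], ...]. A call has 1 to 10 rows; each row is the pose to reach, as a shift and turn from the pose commanded when the call began; what a row does not reach only later rows make up. A row lasts 1/10 s, in which the tool goes at most 50 mm and 8.59 degrees, less where a joint would pass 70% of its speed; a pose out of reach is approached as far as the arm can. A call with a gripper value outside its range is refused whole. "hand" is the finger opening in cm, from 0 to 8.76, set as the call begins (left out, the last holds). The fingers move at their own pace and stop on an object; the grip force is fixed at half the most. Time passes only in rows, so rows that repeat a pose let the fingers close. It gives the time, the measured TCP pose, the force and the opening at its end, in the units of the state.
- ctrl.get_obs(): the state, without advancing time (a new reading comes with each control period).
- ctrl.snapshot(name): name is "side" or "top"; returns (picture, depth): 384x512x3 uint8, blue, green, red; 384x512 float32, m along the optical axis (not along the pixel's ray), 0 where there is no reading.
- ctrl.camera_model(name): a dict with "fx", "fy", "cx", "cy" (pixels), "k1" (the pictures are not rectified: a ray, as slopes to the right and down, at radius r is drawn at 1 + k1 r^2 times it, then the intrinsics apply), "cam_to_world" (4x4, takes a point from camera to world coordinates). Camera axes: x right, y down, z forward; pixel columns grow to the right and rows downward; lengths in m; the calibration is good to about 2 mm. A picture is of the moment at which its call begins. camera_model takes no time and is no camera call.
- ctrl.close_job(): hands the job in, once; it reports no verdict.
The state is a dict: "clock": time; "joint_pos": joint angles; "qvel": joint speeds; "tau": joint torques, N m; "tool_pos": TCP position; "orientation": TCP orientation; "force": force on the tool from outside, world axes, zero at the start; "moment": the same for the moment, N m; "opening": finger opening in m.
Only numpy, scipy, OpenCV 4.12 (cv2) and the standard library are available. Lean on these libraries where they do the work, as an engineer would, in place of code of your own. Each camera call takes 0.05 s, during which the arm holds its last target.

TASK

Raise the sliding window of the bench enclosure: with the fingertips, push its lip up smoothly from beneath, without jerking it, until the lip is level with the tip of the black pointer on the front post, then take the hand away and leave the window standing there. Do not pinch the lip or touch the grey strip on top of it, and do not move the flask, tip box, spray bottle or tube rack.

Things in the scene. Friction and masses are not known exactly. Their poses are not given: they have to be found in the camera images.
- hood: open-backed white bench enclosure, fixed, 500 mm wide, 540 mm high, 210 mm deep, clear side walls. Origin on the bench surface, mid-width, in the plane of the sliding window; its x axis points horizontally into the enclosure (away from the robot), y to its left post, z up. The floor plate is 15 mm high and starts 20 mm in front of the window plane; front posts 35 mm deep by 30 mm wide, at y = -235 and +235 mm.
- sash (a joint): height of the sliding window in m: 0 = lowest (lip centre 40 mm above the bench), growing straight upwards, range 0 to 0.29. It is clear, 438 mm wide, 260 mm high, 0.7 to 0.9 kg with its lip, balanced by counterweights: it stays at any height where it is left, and takes about 3 to 6 N to move up or down.
- lip_nose (a point): centre of the rounded nose of the aluminium lip, half-way along it. The lip runs along the whole lower edge of the window (438 mm along the hood's y), projects 30 mm in front of the window plane and is 16 mm thick; its front is a half-round of 8 mm radius about this point, so the lip's underside is 8 mm below and its front 8 mm before this point. Below it is open space. It moves with the sash.
- lip_cover: grey plastic strip lying on top of the lip, 28 mm by 438 mm, 6 mm thick, from 4 to 10 mm above the nose's centre, its front edge 1 mm ahead of the nose: not to be touched. A finger that leans back 20 degrees or more from upright while its tip reaches under the lip clears it. Origin in the window plane at the height of lip_nose; moves with the sash.
- pointer_tip (a point): tip of the black plastic pointer (a 52 x 40 x 28 mm clip on the left front post, fixed) that points sideways at the lip: its height is the marked height for the centre of the lip's nose. The tip stands 2.5 mm beyond the left end of the lip and 22 mm in front of the window plane.
- flask: loose stoppered conical glass flask, 86 mm wide, 136 mm high, standing in front of the enclosure's right part. Origin at its underside. A bystander.
- tip_box: loose pipette-tip box, 85 x 120 x 63 mm, clear with purple top, in front of the enclosure's left part. Origin at its underside. A bystander.
- spray: loose blue spray bottle, 64 mm wide, 162 mm high, on the bench right of the enclosure. Origin at its underside. A bystander.
- tube_rack: loose orange tube rack, 70 x 160 x 60 mm, on the enclosure's floor at least 55 mm behind the window plane. Origin at its underside. A bystander.

How it is judged:
By the outcome, as a careful person would: the job done as asked, in the order asked, and still so for the second after the job is handed in, with the robot touching nothing.
It also fails if it takes over 50 s, if anything falls off the work surface, if the arm or the gripper's body presses on something with over 40 N, if the wrist force passes 120 N, or if a joint passes its speed limit or range.

## Working session

There is one attempt and no reset: what is moved stays moved. The work goes in short steps, Python scripts to look and compute and a tool call to move; the robot and the scene stay as the last step left them, time stands still between calls to the robot, and variables do not carry over. Pictures are saved under pics/ and viewed, and the job is handed in when it is done.

Besides the shell and the picture viewer there is one more tool, called after "Call:" as a command line: name --argument value ..., lists and objects as JSON in quotes. apply_moves: Moves the arm, as the interface text tells. Its arguments: {"type":"object","properties":{"motion":{"type":"array"},"hand":{"type":"number"}},"required":["motion"]}

```bash
ls; mkdir -p pics
cat > h.py <<'E'
import numpy as np, cv2
from plant import ctrl
def grab(tag):
    out={}
    for n in ("side","top"):
        p,d=ctrl.snapshot(n); cv2.imwrite(f"pics/{tag}_{n}.png",p); np.savez(f"pics/{tag}_{n}.npz",p=p,d=d); out[n]=(p,d)
    return out
def load(tag,n):
    z=np.load(f"pics/{tag}_{n}.npz"); return z['p'],z['d']
def ray(n,u,v):
    m=ctrl.camera_model(n); K=np.array([[m['fx'],0,m['cx']],[0,m['fy'],m['cy']],[0,0,1.]])
    q=cv2.undistortPoints(np.array([[[u,v]]],float),K,np.array([m['k1'],0,0,0.]))[0,0]
    T=np.array(m['cam_to_world']); return T[:3,3],T[:3,:3]@np.array([q[0],q[1],1.])
def pt(n,u,v,depth): o,r=ray(n,u,v); return o+r*depth
def proj(n,X):
    m=ctrl.camera_model(n);T=np.linalg.inv(np.array(m['cam_to_world']));c=T[:3,:3]@np.array(X)+T[:3,3]
    a=c[:2]/c[2];a=a*(1+m['k1']*(a@a));return m['fx']*a[0]+m['cx'],m['fy']*a[1]+m['cy']
E
python3 - <<'E'
from h import *
print(ctrl.get_obs())
grab("a")
for n in("side","top"):print(ctrl.camera_model(n))
E
```

```text
pics
{'clock': 0.0, 'joint_pos': array([ 8.80105840e+01,  2.05904410e+01,  6.35940333e-01, -2.23332294e-02,
       -7.01357387e+01, -1.65058034e+01]), 'qvel': array([-0.06953138, -0.03337074, -0.04958093, -0.02040001,  0.04784165,
        0.11020158]), 'tau': array([-9.36232118e-05, -5.82706690e+01,  2.93049252e+01,  6.99691057e+00,
        7.10588458e-03, -1.45639988e-04]), 'tool_pos': array([0.2139967 , 0.63967704, 0.2256434 ]), 'orientation': array([-1.79994489e+02, -9.24861679e-02, -1.08502829e+02]), 'force': array([ 0.1978758 , -0.76076671, -0.40598236]), 'moment': array([0.06463011, 0.02314081, 0.00364124]), 'opening': 0.08767597302145086}
{'fx': 433.19404348025574, 'fy': 433.19404348025574, 'cx': 258.60927373713577, 'cy': 193.3629739492657, 'k1': -0.011777122670850577, 'cam_to_world': array([[-0.72168538, -0.54322549,  0.42904112,  0.14171776],
       [-0.69203371,  0.58061966, -0.42891742,  0.46046905],
       [-0.01611084, -0.60645435, -0.79495507,  1.08399388],
       [ 0.        ,  0.        ,  0.        ,  1.        ]])}
{'fx': 449.2498517962763, 'fy': 449.2498517962763, 'cx': 255.14820169874648, 'cy': 199.92847234960252, 'k1': -0.14425988430392234, 'cam_to_world': array([[ 0.02768473, -0.99892278,  0.03724019,  0.56348194],
       [-0.99956411, -0.02804621, -0.00921957, -0.02841226],
       [ 0.01025408, -0.03696872, -0.99926381,  1.28769766],
       [ 0.        ,  0.        ,  0.        ,  1.        ]])}
```

View pics/a_side.png

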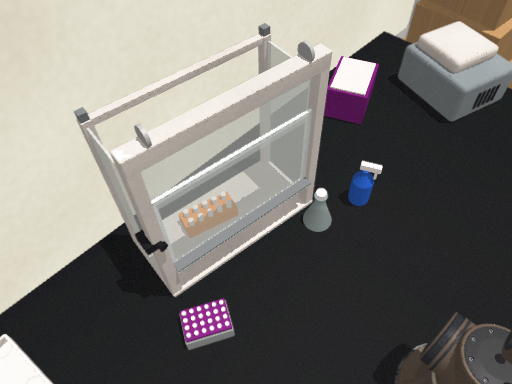

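View pics/a_top.png

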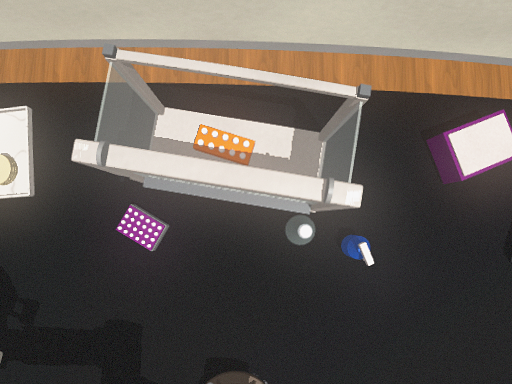

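Run:
```python
from h import *
p,d=load("a","side")
c=p[170:300,110:270]; cv2.imwrite("pics/c1.png",cv2.resize(c,None,fx=4.8,fy=4.6,interpolation=cv2.INTER_CUBIC))
c=p[100:230,220:390]; cv2.imwrite("pics/c2.png",cv2.resize(c,None,fx=4.6,fy=4.6,interpolation=cv2.INTER_CUBIC))
p,d=load("a","top")
c=p[130:260,60:380]; cv2.imwrite("pics/c3.png",cv2.resize(c,None,fx=2.5,fy=2.5,interpolation=cv2.INTER_CUBIC))
```

```text
(no output)
```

View pics/c1.png

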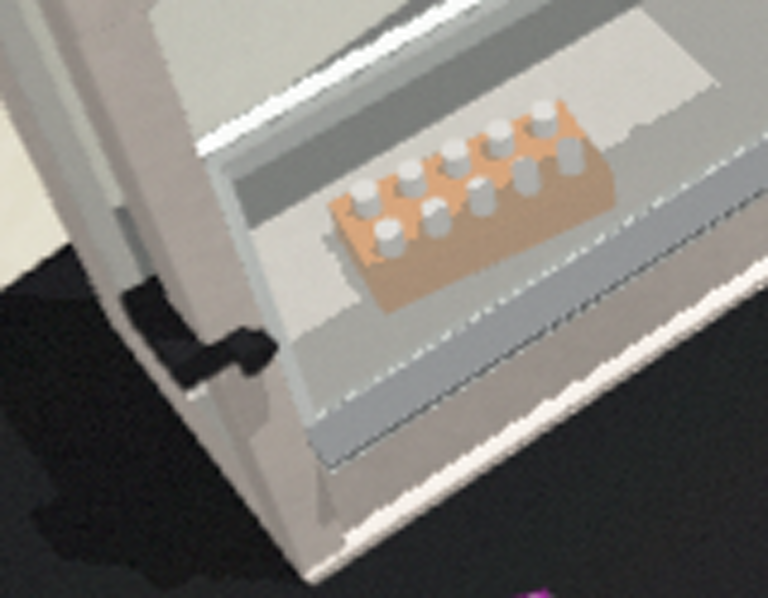

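View pics/c2.png

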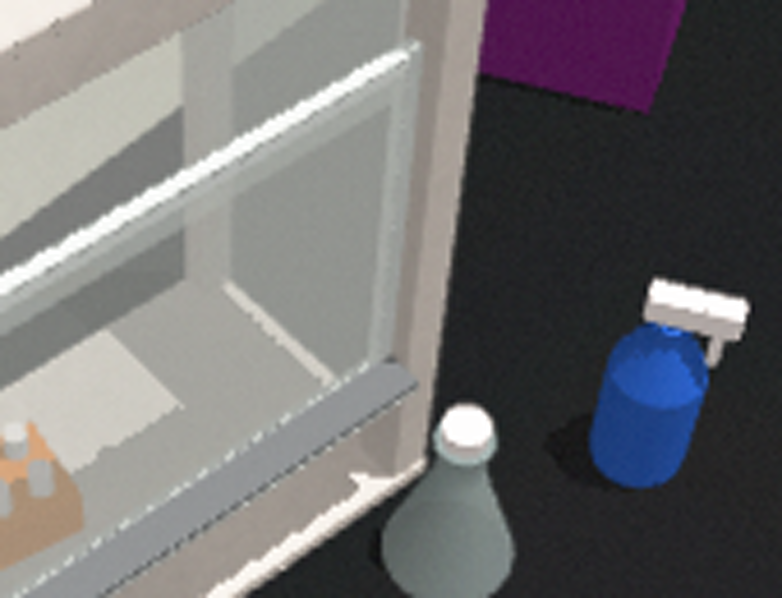

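View pics/c3.png

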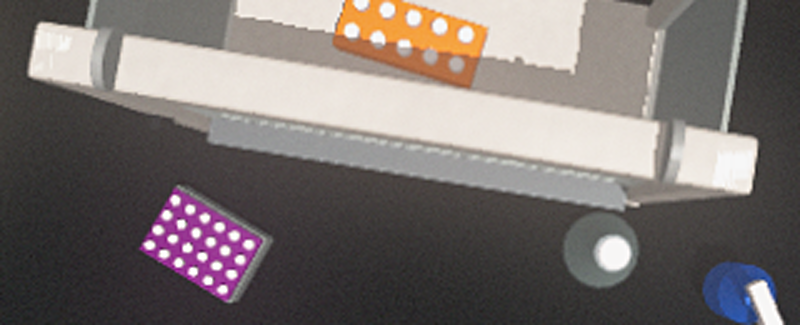

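```bash
cat >> h.py <<'E'
def cloud(n,d):
    m=ctrl.camera_model(n); K=np.array([[m['fx'],0,m['cx']],[0,m['fy'],m['cy']],[0,0,1.]])
    v,u=np.mgrid[:384,:512]; q=cv2.undistortPoints(np.stack([u,v],-1).reshape(-1,1,2).astype(float),K,np.array([m['k1'],0,0,0.]))[:,0]
    T=np.array(m['cam_to_world']); r=np.c_[q,np.ones(len(q))]@T[:3,:3].T
    X=T[:3,3]+r*d.reshape(-1,1); X[d.reshape(-1)<=0]=np.nan
    return X.reshape(384,512,3)
E
python3 - <<'E'
from h import *
np.set_printoptions(precision=4,suppress=True)
ps,ds=load("a","side");pt_,dt=load("a","top")
S=cloud("side",ds);T=cloud("top",dt)
# table check
print("table",S[330,300],T[300,300])
# top beam: top view points z>0.5
M=(T[...,2]>0.525)&(T[...,2]<0.56)
ys,xs=np.where(M);P=T[M];print(len(P),np.nanmedian(P[:,2]))
r=cv2.minAreaRect(P[:,:2].astype(np.float32)*1000);print("top rect",r)
M=(S[...,2]>0.53)&(S[...,2]<0.56);P=S[M];print(len(P),np.nanmedian(P[:,2]))
# front posts/floor-lip pixels
for n,u,v in [("side",172,270),("side",150,215),("side",318,120),("side",310,190),("side",175,291),("side",240,247),("side",300,210),("side",240,233),("side",180,250),("side",300,196)]:
    print(n,u,v,S[v,u])
for u,v in [(150,182),(225,192),(300,207),(165,184)]: print("top",u,v,T[v,u])
E
```

```text
table [ 0.3489  0.1176 -0.0025] [ 0.328  -0.1768  0.0027]
6653 0.5408964200513854
top rect ((635.9605712890625, 32.83839416503906), (500.60357666015625, 42.85829162597656), 82.21632385253906)
4395 0.540346552784369
side 172 270 [0.6488 0.2611 0.1287]
side 150 215 [0.6483 0.2638 0.3703]
side 318 120 [ 0.5864 -0.1951  0.3524]
side 310 190 [ 0.5833 -0.1944  0.0777]
side 175 291 [0.6516 0.2727 0.0221]
side 240 247 [0.623  0.0595 0.0188]
side 300 210 [ 0.5877 -0.1611  0.0062]
side 240 233 [0.6582 0.0249 0.0143]
side 180 250 [0.6568 0.2211 0.1663]
side 300 196 [ 0.6104 -0.1852  0.0329]
top 150 182 [0.6452 0.2343 0.1343]
top 225 192 [0.6249 0.0392 0.1309]
top 300 207 [ 0.5915 -0.1551  0.133 ]
top 165 184 [0.641  0.1946 0.1357]
```

Run:
```python
from h import *
np.set_printoptions(precision=4,suppress=True)
ps,ds=load("a","side");pp,dt=load("a","top")
S=cloud("side",ds);T=cloud("top",dt)
a=np.radians(-7.8)
def toh(P,a=a): return np.stack([P[...,0]*np.cos(a)+P[...,1]*np.sin(a),-P[...,0]*np.sin(a)+P[...,1]*np.cos(a),P[...,2]],-1)
HS=toh(S);HT=toh(T)
# front faces: in side cloud, region of posts
for nm,H in(("side",HS),("top",HT)):
    M=(H[...,2]>0.525)&(H[...,2]<0.56)
    P=H[M]; print(nm,"beam x",np.percentile(P[:,0],[1,5,50,95,99]),"y",np.percentile(P[:,1],[0.5,2,98,99.5]))
M=(HS[...,2]>0.05)&(HS[...,2]<0.5)&(HS[...,0]>0.55)&(HS[...,0]<0.7)&(np.abs(HS[...,1])<0.6)
P=HS[M];h,e=np.histogram(P[:,0],bins=75,range=(0.55,0.7));print(list(zip((e[:-1]*1000).round().astype(int),h)))
h,e=np.histogram(P[:,1],bins=70,range=(-.25,.45));print(list(zip((e[:-1]*1000).round().astype(int),h)))
# front face line fit
Q=S[(HS[...,2]>0.05)&(HS[...,2]<0.5)&(HS[...,0]>0.592)&(HS[...,0]<0.612)&(((HS[...,1]>0.295)&(HS[...,1]<.36))|((HS[...,1]<-0.09)&(HS[...,1]>-.2)))]
print(len(Q)); 
# lip from top: grey front strip z~0.13
M=(HT[...,2]>0.1)&(HT[...,2]<0.16)&(HT[...,0]<0.62)&(HT[...,0]>0.54)
P=HT[M];print("lip",len(P),np.percentile(P[:,0],[1,50,99]),np.percentile(P[:,1],[.5,2,98,99.5]),np.percentile(P[:,2],[5,50,95]))
g=np.polyfit(T[M][:,1],T[M][:,0],1);print("lip slope deg",np.degrees(np.arctan(g[0])))
# lip in side
hsv=cv2.cvtColor(ps,cv2.COLOR_BGR2HSV)
for u,v in [(180,264),(190,258),(220,240),(260,217),(300,192),(305,187)]: print(ps[v,u],HS[v,u])
# pointer
dark=(ps.max(2)<45)
M=dark&(HS[...,2]>0.06)&(HS[...,1]>0.25)&(HS[...,1]<0.45)&(HS[...,0]>0.5)&(HS[...,0]<0.7)
ys,xs=np.where(M);P=HS[M];print("pointer",len(P),xs.min(),xs.max(),ys.min(),ys.max())
i=np.argsort(P[:,1])[:12]
for k in i: print(xs[k],ys[k],P[k])
```

```text
side beam x [0.6045 0.6055 0.6166 0.6412 0.6447] y [-0.1268 -0.1164  0.3631  0.3681]
top beam x [0.6059 0.6076 0.6255 0.6438 0.6457] y [-0.1275 -0.1203  0.3567  0.3647]
[(np.int64(550), np.int64(24)), (np.int64(552), np.int64(21)), (np.int64(554), np.int64(20)), (np.int64(556), np.int64(10)), (np.int64(558), np.int64(12)), (np.int64(560), np.int64(14)), (np.int64(562), np.int64(6)), (np.int64(564), np.int64(7)), (np.int64(566), np.int64(3)), (np.int64(568), np.int64(1)), (np.int64(570), np.int64(2)), (np.int64(572), np.int64(0)), (np.int64(574), np.int64(0)), (np.int64(576), np.int64(0)), (np.int64(578), np.int64(0)), (np.int64(580), np.int64(0)), (np.int64(582), np.int64(0)), (np.int64(584), np.int64(0)), (np.int64(586), np.int64(0)), (np.int64(588), np.int64(0)), (np.int64(590), np.int64(13)), (np.int64(592), np.int64(201)), (np.int64(594), np.int64(248)), (np.int64(596), np.int64(125)), (np.int64(598), np.int64(111)), (np.int64(600), np.int64(100)), (np.int64(602), np.int64(129)), (np.int64(604), np.int64(617)), (np.int64(606), np.int64(1944)), (np.int64(608), np.int64(590)), (np.
[... 3653 characters left out ...]
21  0.3333  0.339 ] [0.1249 0.1345 0.1389]
lip slope deg 11.205191018058018
[151 150 147] [0.6066 0.3233 0.1331]
[151 151 148] [0.6055 0.2947 0.1325]
[152 151 149] [0.601  0.2064 0.1327]
[144 146 143] [0.5935 0.0817 0.1302]
[130 135 142] [ 0.632  -0.1012  0.0501]
[127 128 126] [ 0.5929 -0.0785  0.1312]
pointer 281 136 167 230 253
166 244 [0.5986 0.341  0.2585]
167 245 [0.5927 0.3412 0.2622]
165 243 [0.6   0.342 0.262]
164 242 [0.6027 0.3426 0.2634]
166 245 [0.5938 0.343  0.2626]
165 244 [0.5968 0.3436 0.2636]
166 246 [0.5934 0.3439 0.2597]
164 243 [0.5993 0.3442 0.2652]
163 242 [0.6038 0.3444 0.2639]
166 247 [0.5941 0.3445 0.255 ]
165 245 [0.5942 0.345  0.2641]
164 244 [0.5985 0.3452 0.263 ]
```

Call:
apply_moves --motion '[[[0, 0, 0], 8], [[0, 0, 0], 8]]'

```text
clock: 0.3
tool_pos: [0.2141, 0.6399, 0.226]
orientation: [180.0, -0.1, -100.4]
force: [-0.5, 0.6, -0.4]
opening: 0.0879
```

Call:
apply_moves --motion '[[[1.5, 5, 0], 0], [[3, 10, 0], 0], [[4, 15, 0], 0], [[5, 20, 0], 0], [[5, 20, 0], 0], [[5, 20, 0], 0]]'

```text
clock: 0.9
tool_pos: [0.2642, 0.8406, 0.2217]
orientation: [-180.0, -0.3, -100.7]
force: [-0.4, 0.0, -0.8]
opening: 0.0876
```

Run:
```python
from h import *
o=ctrl.get_obs()
for k in("clock","joint_pos","tool_pos","orientation","force"):print(k,o[k])
```

```text
clock 0.9
joint_pos [ 8.51167444e+01  4.17836049e+01  3.58950820e+01 -2.43955045e-02
 -8.44071620e+01 -5.79508382e+00]
tool_pos [0.26415674 0.84061675 0.22171367]
orientation [-179.99428719   -0.29662449 -100.68079441]
force [-0.35184065  0.04143512 -0.83370669]
```

Call:
apply_moves --motion '[[[1, 5, 0], 0], [[2, 10, 0], 0], [[3, 15, 0], 0], [[3, 15, 0], 0], [[3, 15, 0], 0], [[3, 15, 0], 0]]'

```text
clock: 1.5
tool_pos: [0.2866, 0.9637, 0.2206]
orientation: [-179.6, 2.0, -100.6]
force: [-1.6, -2.4, 2.0]
opening: 0.0877
```

Run:
```python
from h import *
o=ctrl.get_obs()
for k in("clock","joint_pos","tool_pos","orientation","force"):print(k,o[k])
```

```text
clock 1.5
joint_pos [ 84.64905243  59.83387146  71.71298646   0.56974026 -99.92928183
  -5.10234676]
tool_pos [0.28661642 0.96373547 0.22060252]
orientation [-179.61786352    1.99219341 -100.55444287]
force [-1.62143759 -2.44099003  1.96798096]
```

Call:
apply_moves --motion '[[[0, -5, 0], 0], [[0, -10, 0], 0], [[0, -10, 0], 0]]'

```text
clock: 1.8
tool_pos: [0.2867, 0.8629, 0.2227]
orientation: [-179.6, 2.2, -100.5]
force: [0.4, 0.2, 2.0]
opening: 0.0881
```

Run:
```python
from h import *
o=ctrl.get_obs()
for k in("clock","joint_pos","tool_pos","orientation","force"):print(k,o[k])
```

```text
clock 1.8
joint_pos [ 84.02179658  43.15628204  38.33021343   0.53504831 -82.97472545
  -4.60953687]
tool_pos [0.28672942 0.86293427 0.22269686]
orientation [-179.6449795     2.23466345 -100.52556809]
force [0.41421989 0.24181026 2.03762077]
```

Call:
apply_moves --motion '[[[0, 1, 0], 8.5], [[0, 2, 0], 17], [[0, 3, 0], 25.5], [[0, 4, 0], 34], [[0, 5, 0], 42.5], [[0, 6, 0], 51], [[0, 7, 0], 59.5], [[0, 8, 0], 68], [[0, 8, 0], 76.5], [[0, 8, 0], 85]]' --hand 0

```text
clock: 2.8
tool_pos: [0.2866, 0.9443, 0.2231]
orientation: [-179.1, 1.7, -15.2]
force: [-0.6, 0.4, -0.5]
opening: 0.0135
```

Call:
apply_moves --motion '[[[0, 5, 0], 8], [[0, 10, 0], 9], [[0, 15, 0], 9], [[0, 20, 0], 9], [[0, 20, 0], 9], [[0, 20, 0], 9]]'

```text
clock: 3.4
tool_pos: [0.2538, 0.9977, 0.1724]
orientation: [-176.8, 1.0, -6.5]
force: [-0.5, 0.5, -0.1]
opening: 0.0004
```

```bash
cat > st.py <<'E'
from h import *
from scipy.spatial.transform import Rotation as R
np.set_printoptions(precision=4,suppress=True)
o=ctrl.get_obs()
for k in("clock","joint_pos","tool_pos","orientation","force"):print(k,o[k])
M=R.from_euler('xyz',o['orientation'],degrees=True).as_matrix()
z=M[:,2];x=M[:,0]
print("lean %.2f az %.2f | x az %.2f elev %.2f"%(np.degrees(np.arccos(-z[2])),np.degrees(np.arctan2(z[1],z[0])),np.degrees(np.arctan2(x[1],x[0])),np.degrees(np.arcsin(x[2]))))
E
python3 st.py
```

```text
clock 3.4
joint_pos [ 86.1486  62.3943  71.7101  -0.8482 -96.0581  87.1644]
tool_pos [0.2538 0.9977 0.1724]
orientation [-176.7866    0.9971   -6.5455]
force [-0.5415  0.537  -0.1337]
lean 3.36 az 100.68 | x az -6.55 elev -1.00
```

Call:
apply_moves --motion '[[[0, 3, 0], 0], [[0, 3, 0], 0], [[0, 3, 0], 0]]'

```text
clock: 3.7
tool_pos: [0.2494, 1.0092, 0.1647]
orientation: [-175.8, 0.7, -6.5]
force: [-0.2, 0.7, 0.4]
opening: 0.0005
```

```bash
python3 st.py
```

```text
clock 3.7
joint_pos [ 86.5696  62.9334  71.7114  -0.4922 -94.5041  86.8272]
tool_pos [0.2494 1.0092 0.1647]
orientation [-175.7591    0.722    -6.5195]
force [-0.1584  0.6664  0.4282]
lean 4.30 az 93.12 | x az -6.52 elev -0.72
```

Call:
apply_moves --motion '[[[0, 4, 3], 0], [[0, 4, 3], 0], [[0, 4, 3], 0]]'

```text
clock: 4.0
tool_pos: [0.2414, 1.0186, 0.1864]
orientation: [-173.7, 0.3, -6.5]
force: [-0.0, 0.5, -0.1]
opening: 0.0005
```

```bash
python3 st.py
```

```text
clock 4.0
joint_pos [ 87.2727  61.8686  71.7122   0.1226 -93.5058  86.1967]
tool_pos [0.2414 1.0186 0.1864]
orientation [-173.6681    0.299    -6.5283]
force [-0.0014  0.4706 -0.0944]
lean 6.34 az 86.16 | x az -6.53 elev -0.30
```

Call:
apply_moves --motion '[[[0, 4, 10], 0], [[0, 4, 10], 0], [[0, 4, 10], 0]]'

```text
clock: 4.3
tool_pos: [0.2306, 1.0087, 0.2645]
orientation: [-171.0, -0.3, -6.6]
force: [0.4, -0.4, 1.4]
opening: 0.0005
```

```bash
python3 st.py
```

```text
clock 4.3
joint_pos [ 88.1924  57.5836  71.7116   1.0451 -95.1592  85.3712]
tool_pos [0.2306 1.0087 0.2645]
orientation [-170.977    -0.2893   -6.6349]
force [ 0.4373 -0.4436  1.4138]
lean 9.03 az 81.54 | x az -6.63 elev 0.29
```

Call:
apply_moves --motion '[[[0, 5, 3], 0], [[0, 10, 6], 0], [[0, 15, 8], 0], [[0, 15, 8], 0], [[0, 15, 8], 0]]'

```text
clock: 4.8
tool_pos: [0.2067, 1.0277, 0.274]
orientation: [-168.6, -0.7, -6.7]
force: [-0.0, -0.1, 0.0]
opening: 0.0005
```

```bash
python3 st.py
```

```text
clock 4.8
joint_pos [ 89.9072  57.3477  71.6564   2.0302 -93.0224  83.781 ]
tool_pos [0.2067 1.0277 0.274 ]
orientation [-168.5608   -0.7403   -6.6933]
force [-0.038  -0.1016  0.0302]
lean 11.46 az 79.65 | x az -6.69 elev 0.74
```

Call:
apply_moves --motion '[[[1, 2, -4], 0], [[1, 5, -4], 0], [[1, 5, -4], 0]]'

```text
clock: 5.1
tool_pos: [0.2123, 1.0571, 0.2207]
orientation: [-167.5, -1.0, -6.7]
force: [-0.1, -0.1, -0.4]
opening: 0.0005
```

Call:
apply_moves --motion '[[[1, 6, 1], 0], [[1, 6, 1], 0], [[1, 6, 1], 0]]'

```text
clock: 5.4
tool_pos: [0.2147, 1.0777, 0.2227]
orientation: [-164.6, -1.4, -6.9]
force: [-0.8, -0.1, 0.5]
opening: 0.0005
```

Call:
apply_moves --motion '[[[1, 6, 3], 0], [[1, 6, 3], 0], [[1, 6, 3], 0]]'

```text
clock: 5.7
tool_pos: [0.216, 1.0937, 0.236]
orientation: [-161.7, -1.9, -7.0]
force: [-0.4, 0.0, -0.1]
opening: 0.0003
```

```bash
python3 st.py
```

```text
clock 5.7
joint_pos [ 90.0954  60.7185  71.7123   4.051  -83.0815  83.3278]
tool_pos [0.216  1.0937 0.236 ]
orientation [-161.735    -1.9013   -7.0284]
force [-0.3553  0.0184 -0.0545]
lean 18.36 az 77.23 | x az -7.03 elev 1.90
```

Call:
apply_moves --motion '[[[-1, 6, 3], 0], [[-1, 6, 3], 0], [[-1, 6, 3], 0]]'

```text
clock: 6.0
tool_pos: [0.1962, 1.1128, 0.2478]
orientation: [-159.0, -2.3, -7.1]
force: [0.1, -0.3, -0.8]
opening: 0.0003
```

Call:
apply_moves --motion '[[[-2, 6, 2], 0], [[-2, 6, 2], 0], [[-2, 6, 2], 0]]'

```text
clock: 6.3
tool_pos: [0.1704, 1.1335, 0.2501]
orientation: [-156.7, -2.6, -7.2]
force: [0.2, -0.1, -0.1]
opening: 0.0007
```

```bash
python3 st.py
```

```text
clock 6.3
joint_pos [ 93.1777  61.0489  71.6459   6.5889 -78.0923  80.1093]
tool_pos [0.1704 1.1335 0.2501]
orientation [-156.7006   -2.6133   -7.175 ]
force [ 0.1749 -0.1065 -0.0747]
lean 23.44 az 76.78 | x az -7.17 elev 2.61
```

```bash
cat > kin.py <<'E'
from h import *
from scipy.optimize import least_squares
from scipy.spatial.transform import Rotation as R
np.set_printoptions(precision=4,suppress=True)
D=[([88.0106,20.5904,.6359,-.0223,-70.1357,-16.5058],[.2140,.63968,.22564]),
([85.11674,41.7836,35.89508,-.0244,-84.40716,-5.795],[.264157,.840617,.221714]),
([84.64905,59.83387,71.71299,.56974,-99.92928,-5.1023],[.286616,.963735,.220603]),
([84.0218,43.15628,38.33021,.53505,-82.97473,-4.6095],[.286729,.862934,.222697]),
([86.1486,62.3943,71.7101,-.8482,-96.0581,87.1644],[.2538,.9977,.1724]),
([86.5696,62.9334,71.7114,-.4922,-94.5041,86.8272],[.2494,1.0092,.1647]),
([87.2727,61.8686,71.7122,.1226,-93.5058,86.1967],[.2414,1.0186,.1864]),
([88.1924,57.5836,71.7116,1.0451,-95.1592,85.3712],[.2306,1.0087,.2645]),
([89.9072,57.3477,71.6564,2.0302,-93.0224,83.781],[.2067,1.0277,.2740]),
([90.0954,60.7185,71.7123,4.051,-83.0815,83.3278],[.2160,1.0937,.2360]),
([93.1777,61.0489,71.6459,6.5889,-78.0923,80.1093],[.1704,1.1335,.2501])]
def Rm(ax,d): return R.from_euler(ax,d,degrees=True).as_matrix()
def fk(q,p):
    a0,h,A,B,C,L,y0,s4=p
    R1=Rm('z',q[0]);R2=R1@Rm('y',q[1]);R3=R2@Rm('y',-q[2]);R4=R3@Rm('x',s4*q[3]);R5=R4@Rm('y',-q[4])
    sh=R1@np.array([a0,0,h]); w=sh+R2@[0,0,A]+R3@[B,y0,C]
    return w+R5@[L,0,0],w,R5
def fit(s4):
    f=lambda p:np.concatenate([(fk(q,[*p,s4])[0]-x)*1000 for q,x in D])
    r=least_squares(f,[.1,.4,.4,.4,0,.3,-.19]); return [*r.x,s4],np.sqrt(np.mean(r.fun**2))
if __name__=="__main__":
    for s in(1,-1):print(*fit(s))
E
python3 kin.py
```

```text
[np.float64(0.0032665507643227744), np.float64(0.16255561473579), np.float64(0.592247018381781), np.float64(0.4736881993318872), np.float64(-0.03586704092370405), np.float64(0.29685882028012317), np.float64(-0.20592863044941956), 1] 15.380598765976062
[np.float64(-0.0259361048477451), np.float64(0.1870250230241191), np.float64(0.6105869980394164), np.float64(0.4828208333068539), np.float64(0.011705844205631926), np.float64(0.38072261730674356), np.float64(-0.1915717724950619), -1] 3.88112158917576
```

Call:
apply_moves --motion '[[[2, 0, 0], -8], [[3, 5, 1], -16], [[3, 6, 2], -18], [[3, 6, 2], -18], [[3, 6, 2], -18]]'

```text
clock: 6.8
tool_pos: [0.1972, 1.1436, 0.2522]
orientation: [-153.7, -2.1, -25.0]
force: [0.9, 0.2, 0.7]
opening: 0.0003
```

Call:
apply_moves --motion '[[[1, 6, 2], 0], [[1, 6, 2], 0], [[1, 6, 2], 0]]'

```text
clock: 7.1
tool_pos: [0.202, 1.1612, 0.2554]
orientation: [-151.1, -1.7, -24.9]
force: [-0.4, -0.1, -0.4]
opening: 0.0005
```

```bash
python3 st.py
```

```text
clock 7.1
joint_pos [ 93.9459  63.3512  71.6576  15.4341 -73.6984  60.5257]
tool_pos [0.202  1.1612 0.2554]
orientation [-151.081    -1.6789  -24.8534]
force [-0.3805 -0.084  -0.3715]
lean 28.96 az 62.11 | x az -24.85 elev 1.68
```

Side tilt is shrinking and lean growing. Continue.

Call:
apply_moves --motion '[[[1, 6, 1], 0], [[1, 6, 1], 0], [[1, 6, 1], 0]]'

```text
clock: 7.4
tool_pos: [0.206, 1.1809, 0.2486]
orientation: [-148.7, -1.3, -24.6]
force: [0.5, 0.9, -1.7]
opening: 0.0006
```

Call:
apply_moves --motion '[[[1, 6, 1], 0], [[1, 6, 1], 0], [[1, 6, 1], 0]]'

```text
clock: 7.7
tool_pos: [0.2103, 1.2001, 0.2444]
orientation: [-146.2, -0.9, -24.4]
force: [0.1, -0.0, -0.8]
opening: 0.0005
```

Call:
apply_moves --motion '[[[1, 6, 1], 0], [[1, 6, 1], 0], [[1, 6, 1], 0]]'

```text
clock: 8.0
tool_pos: [0.2146, 1.2188, 0.2405]
orientation: [-143.7, -0.5, -24.1]
force: [-0.5, 0.4, -1.0]
opening: 0.0002
```

Call:
apply_moves --motion '[[[1, 6, 1], 0], [[1, 6, 1], 0], [[1, 6, 1], 0]]'

```text
clock: 8.3
tool_pos: [0.2188, 1.237, 0.2369]
orientation: [-141.2, -0.2, -23.8]
force: [-0.2, -0.0, 0.6]
opening: 0.0003
```

```bash
python3 st.py
```

```text
clock 8.3
joint_pos [ 93.3123  67.195   71.6531  19.3689 -60.3726  58.4655]
tool_pos [0.2188 1.237  0.2369]
orientation [-141.1835   -0.1888  -23.8345]
force [-0.1715 -0.025   0.5819]
lean 38.82 az 65.93 | x az -23.83 elev 0.19
```

Run:
```python
from h import *
np.set_printoptions(precision=4,suppress=True)
ps,ds=load("a","side");pp,dt=load("a","top")
S=cloud("side",ds);T=cloud("top",dt)
def toh(P,a): 
    a=np.radians(a);return np.stack([P[...,0]*np.cos(a)+P[...,1]*np.sin(a),-P[...,0]*np.sin(a)+P[...,1]*np.cos(a),P[...,2]],-1)
H=toh(S,-7.8)
# glass
M=(abs(H[...,0]-.6205)<.004)&(H[...,2]>.15)&(H[...,2]<.5)&(H[...,1]>-.09)&(H[...,1]<.33)
P=S[M];A=np.c_[P[:,1],P[:,2],np.ones(len(P))];c=np.linalg.lstsq(A,P[:,0],rcond=None)[0];print("glass/beam",len(P),c,"yaw",-np.degrees(np.arctan(c[0])))
h=H[M];hh,e=np.histogram(h[:,2],bins=14,range=(.15,.5));print(hh)
M=(abs(H[...,0]-.606)<.004)&(H[...,2]>.15)&(H[...,2]<.5);P=S[M];print("y rng",np.percentile(H[M][:,1],[1,30,70,99]))
A=np.c_[P[:,1],P[:,2],np.ones(len(P))];c=np.linalg.lstsq(A,P[:,0],rcond=None)[0];print("post front",len(P),c,"yaw",-np.degrees(np.arctan(c[0])))
# lip cover top: both views
for nm,C in(("side",S),("top",T)):
    h=toh(C,-7.8);M=(h[...,2]>.115)&(h[...,2]<.15)&(h[...,0]>.582)&(h[...,0]<.63)&(h[...,1]>-.09)&(h[...,1]<.33)
    q=h[M];print(nm,"lip pts",len(q),np.percentile(q[:,2],[5,25,50,75,95]),"x",np.percentile(q[:,0],[2,10,50,90,98]))
    for y in np.arange(-.08,.33,.1):
        k=q[abs(q[:,1]-y)<.05]; print(round(y,2),np.percentile(k[:,0],[3,97]),np.median(k[:,2]))
# objects via colour
for nm,p,C in(("side",ps,S),("top",pp,T)):
    hsv=cv2.cvtColor(p,cv2.COLOR_BGR2HSV)
    h=toh(C,-7.8)
    roi=(h[...,0]<.6)&(C[...,2]>.02)&(C[...,2]<.2)&(C[...,0]>.3)&(abs(C[...,1])<.45)
    for lab,m in(("box",(hsv[...,0]>135)&(hsv[...,0]<165)&(hsv[...,1]>80)),("flask",(h[...,1]<0)&(h[...,1]>-.2)&(h[...,0]<.575))):
        q=C[roi&m];q2=h[roi&m]
        if len(q):print(nm,lab,len(q),"world",np.percentile(q,[1,99],axis=0).ravel(),"hood",np.percentile(q2,[1,99],axis=0).ravel())
```

```text
glass/beam 9210 [ 0.1352 -0.0025  0.6278] yaw -7.701218941550881
[ 747  795  843  887  934  998 1044 1122 1070  770    0    0    0    0]
y rng [-0.9355 -0.1076  0.354   0.3794]
post front 2648 [0.1367 0.0017 0.612 ] yaw -7.785037334142436
side lip pts 2161 [0.1261 0.1324 0.134  0.1363 0.1467] x [0.5927 0.5943 0.6094 0.6217 0.6226]
-0.08 [0.593  0.6228] 0.13395689569889868
0.02 [0.5933 0.6224] 0.13419269765281316
0.12 [0.593  0.6225] 0.13397181906042882
0.22 [0.5929 0.6224] 0.13395649665735587
0.32 [0.5928 0.622 ] 0.1339926726643862
top lip pts 1804 [0.1306 0.1329 0.1345 0.1361 0.1386] x [0.5946 0.5969 0.6084 0.6198 0.6224]
-0.08 [0.5953 0.6224] 0.1345158342373316
0.02 [0.5951 0.6224] 0.13457111088490925
0.12 [0.5953 0.6222] 0.1345398192103644
0.22 [0.5949 0.6219] 0.1345464284995994
0.32 [0.5932 0.6198] 0.13434507272958607
side box 1015 world [0.4671 0.2154 0.0521 0.5777 0.3381 0.0618] hood [0.4293 0.2841 0.0521 0.5322 0.4057 0.0618]
side flask 671 world [ 0.4945 -0.1895  0.0205  0.5564 -0.133   0.139 ] hood [ 0.513  -0.1196  0.0205  0.5712 -0.0594  0.139 ]
top box 832 world [0.469  0.2137 0.0513 0.5802 0.3348 0.064 ] hood [0.431  0.2834 0.0513 0.5336 0.4029 0.064 ]
top flask 497 world [ 0.4955 -0.205   0.0211  0.5573 -0.1346  0.1395] hood [ 0.5132 -0.1307  0.0211  0.5743 -0.0613  0.1395]
```

```bash
cat > ik.py <<'E'
from kin import *
import kin
kin.D+= [([93.9459,63.3512,71.6576,15.4341,-73.6984,60.5257],[.202,1.1612,.2554]),([93.3123,67.195,71.6531,19.3689,-60.3726,58.4655],[.2188,1.237,.2369])]
p,r=fit(-1);print(np.array(p),r)
lo=np.array([-176,-82,-58.28,-173.8,-174.8]);hi=np.array([176,121.7,71.7,95.5,-.11])
def solve(tcp,lean,az,q0):
    d=np.array([np.sin(np.radians(lean))*np.cos(np.radians(az)),np.sin(np.radians(lean))*np.sin(np.radians(az)),-np.cos(np.radians(lean))])
    f=lambda q:np.r_[(fk(q,p)[0]-tcp)*100,(fk(q,p)[2][:,0]-d)*30]
    return least_squares(f,q0,bounds=(lo,hi))
a=np.radians(-7.8)
for lean in(38.8,44,50):
  for yh in(.10,.14,.18):
    for z,xh in((.10,.54),(.10,.594),(.25,.594)):
        t=np.array([xh*np.cos(a)-yh*np.sin(a),xh*np.sin(a)+yh*np.cos(a),z])
        s=solve(t,lean,-7.8,[30,20,-20,20,-40]); print(lean,yh,xh,z,s.x,"err",np.abs(s.fun).max().round(3))
E
python3 ik.py
```

```text
[ 0.1454  0.3824  0.4888  0.3943 -0.0835  0.3993 -0.189  -1.    ] 9.885039921462026
38.8 0.1 0.54 0.1 [ 44.7518  15.505  -58.28    95.5    -27.6663] err 2.683
38.8 0.1 0.594 0.1 [ 39.5287  17.5315 -52.88    95.5    -26.6464] err 2.229
38.8 0.1 0.594 0.25 [ 40.2843 -13.5416 -48.9265  49.8751 -37.5746] err 0.0
38.8 0.14 0.54 0.1 [ 51.2122  18.2841 -58.28    95.5    -30.9139] err 2.019
38.8 0.14 0.594 0.1 [ 44.3907  20.0094 -52.0383  95.5    -29.0426] err 1.757
38.8 0.14 0.594 0.25 [ 44.9688 -11.1074 -47.4305  51.046  -39.9075] err 0.0
38.8 0.18 0.54 0.1 [ 56.6491  21.0209 -57.8157  95.5    -33.5015] err 1.337
38.8 0.18 0.594 0.1 [ 48.6118  22.5164 -50.8089  95.5    -31.0524] err 1.253
38.8 0.18 0.594 0.25 [ 48.9851  -8.2383 -45.4475  51.7599 -41.8705] err 0.0
44 0.1 0.54 0.1 [ 47.5898  17.2953 -58.28    95.5    -31.6437] err 3.804
44 0.1 0.594 0.1 [ 43.3826  17.8566 -54.3451  95.5    -31.4544] err 3.22
44 0.1 0.594 0.25 [ 44.4289 -13.9946 -54.464   63.7251 -37.7612] err 0.0
44 0.14 0.54 0.1 [ 54.4895  21.1044 -58.28    95.5    -35.3654] err 3.01
44 0.14 0.594 0.1 [ 48.3536  21.1502 -53
[... 297 characters left out ...]
50.6603  63.8988 -42.5162] err 0.0
50 0.1 0.54 0.1 [ 52.2025  21.6727 -58.28    95.5    -37.6162] err 4.766
50 0.1 0.594 0.1 [ 48.4913  19.821  -56.0034  95.5    -37.6698] err 4.12
50 0.1 0.594 0.25 [ 47.9922 -12.7195 -58.28    74.9333 -40.148 ] err 0.61
50 0.14 0.54 0.1 [ 59.6515  27.264  -58.28    95.5    -41.8254] err 3.794
50 0.14 0.594 0.1 [ 53.5918  24.4873 -54.6574  95.5    -40.7102] err 3.512
50 0.14 0.594 0.25 [ 53.7463  -8.5334 -58.28    77.7385 -43.273 ] err 0.209
50 0.18 0.54 0.1 [ 65.6902  31.445  -58.28    95.5    -44.7692] err 3.6
50 0.18 0.594 0.1 [ 57.7799  28.6081 -52.9809  95.5    -43.1363] err 3.413
50 0.18 0.594 0.25 [ 58.004   -4.4865 -56.779   78.2962 -45.5271] err 0.0
```

```bash
cat > kin2.py <<'E'
import kin
from kin import *
D=kin.D+[([93.9459,63.3512,71.6576,15.4341,-73.6984,60.5257],[.202,1.1612,.2554]),([93.3123,67.195,71.6531,19.3689,-60.3726,58.4655],[.2188,1.237,.2369])]
O=[[-180,-.0925,-108.503],[-179.994,-.2966,-100.68],[-179.618,1.992,-100.554],[-179.645,2.2347,-100.5256],[-176.787,.997,-6.5455],[-175.759,.722,-6.5195],[-173.668,.299,-6.5283],[-170.977,-.289,-6.635],[-168.56,-.74,-6.693],[-161.735,-1.9013,-7.0284],[-156.7,-2.613,-7.175],[-151.081,-1.679,-24.853],[-141.1835,-.1888,-23.8345]]
def fk(q,p,s4=-1):
    a0,h,A,B,C,L,y3,y4,z5=p
    R1=Rm('z',q[0]);R2=R1@Rm('y',q[1]);R3=R2@Rm('y',-q[2]);R4=R3@Rm('x',s4*q[3]);R5=R4@Rm('y',-q[4])
    w=R1@np.array([a0,0,h])+R2@[0,0,A]+R3@[B,y3,C]+R4@[0,y4,0]
    return w+R5@[L,0,z5],w,R5
def fit(s4=-1):
    f=lambda p:np.r_[np.concatenate([(fk(q,p,s4)[0]-x)*1000 for q,x in D]),.02*(np.array(p)-[0,.2,.6,.5,0,.35,0,-.19,0])*1000]
    r=least_squares(f,[0,.2,.6,.5,0,.35,0,-.19,0]); return r.x,np.abs(r.fun[:39]).max()
if __name__=="__main__":
    for s in(1,-1):
        p,e=fit(s);print(s,p,e)
    for (q,x),o in zip(D,O):
        for s in(1,-1):
            R5=fk(q,p,s)[2]; z=R.from_euler('xyz',o,degrees=True).as_matrix()[:,2]; print(s,np.degrees(np.arccos(np.clip(R5[:,0]@z,-1,1))).round(2),end=' ')
        print()
E
python3 kin2.py
```

```text
1 [-0.2191 -0.1476  0.7585  0.568   0.0587  0.195  -0.5851  0.3641  0.0309] 96.07346821627819
-1 [-0.0002  0.1986  0.6017  0.4637  0.0001  0.378   0.0002 -0.192  -0.    ] 0.06731623668176923
1 0.05 -1 0.01 
1 0.05 -1 0.0 
1 1.12 -1 0.0 
1 1.06 -1 0.0 
1 1.69 -1 0.0 
1 0.98 -1 0.0 
1 0.24 -1 0.0 
1 2.08 -1 0.0 
1 4.05 -1 0.0 
1 8.04 -1 0.0 
1 12.89 -1 0.0 
1 29.6 -1 0.0 
1 33.51 -1 0.0
```

```bash
cat > ik2.py <<'E'
from kin2 import *
p=np.array([0,.1986,.6017,.4637,0,.378,0,-.192,0])
# j6: find tool x in R5 frame
M=R.from_euler('xyz',O[-1],degrees=True).as_matrix();print("R5^T*M",fk(D[-1][0],p)[2].T@M, "j6",D[-1][0][5])
lo=np.array([-176,-82,-58.28,-173.8,-174.8]);hi=np.array([176,121.7,71.7,95.5,-.11])
def solve(tcp,lean,az,q0):
    d=np.array([np.sin(np.radians(lean))*np.cos(np.radians(az)),np.sin(np.radians(lean))*np.sin(np.radians(az)),-np.cos(np.radians(lean))])
    f=lambda q:np.r_[(fk(q,p)[0]-tcp)*100,(fk(q,p)[2][:,0]-d)*30]
    return least_squares(f,q0,bounds=(lo,hi))
def hw(xh,yh,z,a=np.radians(-7.8)): return np.array([xh*np.cos(a)-yh*np.sin(a),xh*np.sin(a)+yh*np.cos(a),z])
if __name__=="__main__":
  for lean in(38.8,44,50):
   for yh in(.10,.14,.18):
    for z,xh in((.10,.54),(.10,.594),(.25,.594)):
        s=solve(hw(xh,yh,z),lean,-7.8,[30,20,-20,20,-40]); w=fk(s.x,p)[1]; print(lean,yh,xh,z,s.x,"err",np.abs(s.fun).max().round(3),"wr",w)
E
python3 ik2.py
```

```text
R5^T*M [[ 0.      0.      1.    ]
 [-0.8523  0.523   0.    ]
 [-0.523  -0.8523  0.    ]] j6 58.4655
38.8 0.1 0.54 0.1 [ 20.1416   3.0831 -58.28    63.1599 -14.1121] err 6.007 wr [0.41   0.0581 0.4746]
38.8 0.1 0.594 0.1 [  7.078    6.2108 -58.28    95.5    -10.519 ] err 4.877 wr [0.4317 0.0721 0.4606]
38.8 0.1 0.594 0.25 [  8.6458  -5.8719 -58.28    88.4305 -10.2132] err 0.133 wr [0.3699 0.0509 0.5468]
38.8 0.14 0.54 0.1 [ 23.1334   5.3523 -58.28    75.2111 -17.4501] err 5.41 wr [0.4132 0.1232 0.4647]
38.8 0.14 0.594 0.1 [ 12.9754   7.4708 -57.6963  95.5    -14.1021] err 4.463 wr [0.4309 0.1182 0.4546]
38.8 0.14 0.594 0.25 [ 14.7369  -4.7144 -57.5563  87.7383 -13.9073] err 0.0 wr [0.3728 0.0902 0.5446]
38.8 0.18 0.54 0.1 [ 20.3486   8.2371 -58.28    95.5    -17.5893] err 4.055 wr [0.412  0.1724 0.445 ]
38.8 0.18 0.594 0.1 [ 18.3185   9.0497 -56.803   95.5    -17.2213] err 3.98 wr [0.4297 0.1616 0.4479]
38.8 0.18 0.594 0.25 [ 22.2017  -3.094  -55.9936  83.2103 -18.3929] err 0.0 wr [0.3783 0.1299 0.5446]
44 0.1 0.54 0.1 [ 19.383    3.3098 -58.28    70.647  -15.7883] err 7.379 wr [0.412
[... 1028 characters left out ...]
 0.594 0.25 [  8.9239  -6.9755 -58.28    95.5    -13.6684] err 3.147 wr [0.3587 0.075  0.5534]
50 0.14 0.54 0.1 [ 20.769    7.684  -58.28    95.5    -23.2996] err 7.116 wr [0.4085 0.1746 0.4492]
50 0.14 0.594 0.1 [ 19.8846   7.3923 -58.28    95.5    -23.9653] err 7.022 wr [0.4099 0.1678 0.4515]
50 0.14 0.594 0.25 [ 15.8629  -5.7662 -58.28    95.5    -18.958 ] err 2.795 wr [0.3541 0.1198 0.5456]
50 0.18 0.54 0.1 [ 27.658    9.5101 -58.28    95.5    -28.3705] err 6.224 wr [0.3915 0.2259 0.435 ]
50 0.18 0.594 0.1 [ 25.7696   9.5553 -57.6181  95.5    -28.222 ] err 6.266 wr [0.4026 0.2148 0.4387]
50 0.18 0.594 0.25 [ 21.8457  -3.8848 -57.6575  95.5    -23.3036] err 2.407 wr [0.3528 0.1613 0.5378]
```

Run:
```python
from ik2 import *
rng=np.random.default_rng(0)
for lean in(20,25,30,35,40):
  for az in(-7.8,7,-20):
   for yh in(.12,.18):
    row=[]
    for z,xh in((.10,.592),(.25,.592)):
        best=None
        for k in range(25):
            s=solve(hw(xh,yh,z),lean,az,rng.uniform([0,-60,-58,-170,-100],[90,60,40,95,-5]))
            if best is None or s.cost<best.cost: best=s
            if s.cost<1e-6: break
        row.append((best.x.round(0).tolist(),round(float(np.abs(best.fun).max()),2)))
    print(lean,az,yh,row)
```

```text
R5^T*M [[ 0.      0.      1.    ]
 [-0.8523  0.523   0.    ]
 [-0.523  -0.8523  0.    ]] j6 58.4655
20 -7.8 0.12 [([25.0, 11.0, -48.0, 37.0, -18.0], 0.0), ([29.0, 2.0, -30.0, 17.0, -43.0], 0.0)]
20 -7.8 0.18 [([31.0, 12.0, -46.0, 39.0, -20.0], 0.0), ([35.0, 3.0, -29.0, 19.0, -44.0], 0.0)]
20 7 0.12 [([25.0, 11.0, -43.0, 20.0, -18.0], 0.0), ([26.0, 1.0, -27.0, 10.0, -43.0], 0.0)]
20 7 0.18 [([30.0, 12.0, -43.0, 26.0, -18.0], 0.0), ([32.0, 3.0, -27.0, 12.0, -43.0], 0.0)]
20 -20 0.12 [([27.0, 11.0, -48.0, 42.0, -22.0], 0.0), ([31.0, 3.0, -31.0, 22.0, -46.0], 0.0)]
20 -20 0.18 [([33.0, 13.0, -45.0, 41.0, -25.0], 0.0), ([37.0, 5.0, -29.0, 23.0, -48.0], 0.0)]
25 -7.8 0.12 [([5.0, 9.0, -58.0, 95.0, -6.0], 0.17), ([30.0, -1.0, -37.0, 26.0, -36.0], 0.0)]
25 -7.8 0.18 [([16.0, 10.0, -56.0, 87.0, -10.0], 0.0), ([36.0, 1.0, -36.0, 29.0, -38.0], 0.0)]
25 7 0.12 [([11.0, 8.0, -57.0, 69.0, -2.0], 0.42), ([27.0, -1.0, -34.0, 15.0, -35.0], 0.0)]
25 7 0.18 [([8.0, 10.0, -56.0, 95.0, -0.0], 0.39), ([33.0, 0.0, -34.0, 19.0, -35.0], 0.0)]
25 -20 0.12 [([17.0, 10.0, -57.0, 78.0, -15.0], 0.0), ([32.0, 1.0,
[... 1132 characters left out ...]
3.0, -51.0, 59.0, -30.0], 0.0)]
35 -20 0.18 [([21.0, 11.0, -57.0, 95.0, -23.0], 1.55), ([36.0, 0.0, -48.0, 58.0, -34.0], 0.0)]
40 -7.8 0.12 [([-13.0, 9.0, -42.0, -156.0, -3.0], 1.42), ([8.0, -6.0, -58.0, 95.0, -10.0], 0.3)]
40 -7.8 0.18 [([-9.0, 10.0, -45.0, -170.0, -5.0], 0.0), ([19.0, -4.0, -57.0, 92.0, -17.0], 0.0)]
40 7 0.12 [([14.0, 10.0, -35.0, -51.0, -0.0], 2.91), ([8.0, -7.0, -58.0, 77.0, -0.0], 0.64)]
40 7 0.18 [([-5.0, 12.0, -37.0, -136.0, -4.0], 2.61), ([8.0, -5.0, -57.0, 95.0, -1.0], 0.7)]
40 -20 0.12 [([17.0, 10.0, -58.0, 95.0, -24.0], 3.66), ([23.0, -3.0, -57.0, 80.0, -26.0], 0.0)]
40 -20 0.18 [([-10.0, 10.0, -42.0, -167.0, -0.0], 3.52), ([32.0, -1.0, -54.0, 74.0, -32.0], 0.0)]
```

Run:
```python
from ik2 import *
for lean in(20,22,24,26,28):
  for az in(-7.8,-12):
   for yh in(.14,.18,.22,.26):
    row=[];q0=[35,3,-29,19,-44]
    for z,xh in((.25,.592),(.2,.592),(.15,.592),(.10,.592),(.10,.57),(.09,.56)):
        s=solve(hw(xh,yh,z),lean,az,q0);q0=np.clip(s.x,lo+.01,hi-.01)
        row.append((s.x.round(0).astype(int).tolist(),round(float(np.abs(s.fun).max()),2)))
    print(lean,az,yh,row[0],row[-3],row[-2:])
```

```text
R5^T*M [[ 0.      0.      1.    ]
 [-0.8523  0.523   0.    ]
 [-0.523  -0.8523  0.    ]] j6 58.4655
20 -7.8 0.14 ([31, 2, -30, 18, -44], 0.0) ([27, 11, -47, 38, -19], 0.0) [([28, 9, -50, 40, -18], 0.0), ([27, 9, -53, 47, -15], 0.0)]
20 -7.8 0.18 ([35, 3, -29, 19, -44], 0.0) ([31, 12, -46, 39, -20], 0.0) [([32, 10, -49, 41, -20], 0.0), ([31, 10, -52, 47, -17], 0.0)]
20 -7.8 0.22 ([38, 5, -27, 20, -45], 0.0) ([35, 14, -44, 39, -22], 0.0) [([36, 12, -47, 41, -21], 0.0), ([35, 12, -50, 46, -19], 0.0)]
20 -7.8 0.26 ([41, 7, -26, 21, -46], 0.0) ([38, 15, -42, 38, -23], 0.0) [([39, 13, -45, 40, -23], 0.0), ([39, 13, -47, 44, -21], 0.0)]
20 -12 0.14 ([32, 2, -30, 20, -45], 0.0) ([28, 11, -48, 40, -20], 0.0) [([29, 10, -50, 42, -19], 0.0), ([28, 9, -53, 48, -17], 0.0)]
20 -12 0.18 ([35, 4, -29, 21, -45], 0.0) ([32, 13, -46, 40, -21], 0.0) [([33, 11, -49, 42, -21], 0.0), ([32, 11, -52, 47, -19], 0.0)]
20 -12 0.22 ([39, 5, -27, 22, -46], 0.0) ([35, 14, -44, 40, -23], 0.0) [([37, 12, -47, 41, -23], 0.0), ([36, 12, -49, 46, -21], 0.0)]
20 -12 0.26 ([42, 7, -25, 22, -47], 0.0) ([39, 16, -41, 39, -
[... 3674 characters left out ...]
8, 95, -13], 0.82)]
28 -7.8 0.26 ([42, 4, -37, 37, -36], 0.0) ([22, 13, -54, 95, -14], 0.08) [([24, 11, -56, 95, -14], 0.12), ([24, 11, -57, 95, -15], 0.43)]
28 -12 0.14 ([33, -1, -42, 36, -34], 0.0) ([10, 9, -58, 95, -10], 0.82) [([16, 8, -58, 84, -13], 1.26), ([19, 8, -58, 78, -14], 1.85)]
28 -12 0.18 ([37, 0, -41, 37, -36], 0.0) ([15, 10, -57, 95, -12], 0.47) [([16, 9, -58, 95, -13], 0.53), ([20, 10, -58, 88, -14], 1.13)]
28 -12 0.22 ([40, 2, -39, 38, -37], 0.0) ([19, 12, -56, 95, -14], 0.09) [([21, 10, -58, 95, -15], 0.12), ([21, 10, -58, 95, -15], 0.44)]
28 -12 0.26 ([43, 4, -37, 38, -39], 0.0) ([26, 13, -54, 88, -17], 0.0) [([27, 12, -56, 89, -17], 0.0), ([25, 12, -57, 95, -17], 0.02)]
```

Call:
apply_moves --motion '[[[-1, -5, 0], 2], [[-2, -10, 0], 4], [[-3, -15, 0], 6], [[-4, -20, 0], 8], [[-5, -25, 0], 10], [[-6, -30, 0], 12], [[-7, -35, 0], 13], [[-8, -40, 0], 14], [[-9, -45, 0], 14], [[-10, -50, 0], 14]]'

```text
clock: 9.3
tool_pos: [0.1547, 0.8696, 0.2501]
orientation: [-140.2, -0.7, -10.2]
force: [2.1, 2.2, 3.3]
opening: 0.0002
```

Call:
apply_moves --motion '[[[-1, -5, 0], 0], [[-1, -10, 0], 0], [[-1, -10, 0], 0]]'

```text
clock: 9.6
tool_pos: [0.1472, 0.7727, 0.2563]
orientation: [-141.1, -0.8, -10.3]
force: [0.8, -0.0, 0.3]
opening: 0.0004
```

```bash
python3 st.py
```

```text
clock 9.6
joint_pos [ 78.9568  10.3961 -40.6727  91.334   -0.1472  -0.2191]
tool_pos [0.1472 0.7727 0.2563]
orientation [-141.0723   -0.8152  -10.2684]
force [ 0.7657 -0.0101  0.3322]
lean 38.93 az 78.72 | x az -10.27 elev 0.82
```

Call:
apply_moves --motion '[[[-1, -5, 0], 0], [[-1, -8, 0], 0], [[-1, -8, 0], 0]]'

```text
clock: 9.9
tool_pos: [0.1372, 0.6906, 0.2619]
orientation: [-141.4, -0.8, -10.3]
force: [-0.3, 0.9, -0.0]
opening: 0.0001
```

```bash
python3 st.py
```

```text
clock 9.9
joint_pos [ 79.1418   2.7487 -48.6213  89.1303  -0.2673   1.7573]
tool_pos [0.1372 0.6906 0.2619]
orientation [-141.3796   -0.7628  -10.3316]
force [-0.2587  0.932  -0.0184]
lean 38.63 az 78.71 | x az -10.33 elev 0.76
```

Call:
apply_moves --motion '[[[-1, -4, -4], 0], [[-1, -6, -6], 0], [[-1, -6, -6], 0]]'

```text
clock: 10.2
tool_pos: [0.1269, 0.6308, 0.227]
orientation: [-144.5, -0.7, -10.2]
force: [0.6, 0.2, 0.7]
opening: -0.0001
```

Call:
apply_moves --motion '[[[-1, -4, -4], 0], [[-1, -6, -6], 0], [[-1, -6, -6], 0]]'

```text
clock: 10.5
tool_pos: [0.1239, 0.594, 0.1968]
orientation: [-147.2, -0.3, -10.0]
force: [-0.6, -0.2, 0.2]
opening: 0.0004
```

```bash
python3 st.py
```

```text
clock 10.5
joint_pos [ 80.0286  -0.9956 -58.1403  84.7257  -0.2307   5.4136]
tool_pos [0.1239 0.594  0.1968]
orientation [-147.1662   -0.2685   -9.979 ]
force [-0.6319 -0.2487  0.1682]
lean 32.83 az 79.60 | x az -9.98 elev 0.27
```

Call:
apply_moves --motion '[[[0, -2, -4], 0], [[0, -4, -6], 0], [[0, -4, -6], 0]]'

```text
clock: 10.8
tool_pos: [0.132, 0.5603, 0.1665]
orientation: [-150.2, 0.9, -9.3]
force: [-1.0, 0.7, -0.0]
opening: 0.0003
```

Call:
apply_moves --motion '[[[0, -2, -4], 0], [[0, -4, -6], 0], [[0, -4, -6], 0]]'

```text
clock: 11.1
tool_pos: [0.1451, 0.5249, 0.1294]
orientation: [-152.7, 2.5, -8.5]
force: [-0.3, 1.1, -0.3]
opening: 0.0006
```

```bash
python3 st.py
```

```text
clock 11.1
joint_pos [ 93.2754   0.2847 -58.1897  36.5908  -5.316   41.9222]
tool_pos [0.1451 0.5249 0.1294]
orientation [-152.6851    2.5232   -8.4841]
force [-0.2721  1.1391 -0.2828]
lean 27.42 az 86.39 | x az -8.48 elev -2.52
```

Run:
```python
from ik2 import *
for xh,yh,z in((.50,.2,.25),(.55,.2,.25),(.55,.2,.1),(.592,.2,.1)):print(xh,yh,z,hw(xh,yh,z))
for lean in (27.4,24):
  for xh in(.5,.53,.56):
    q0=[35,3,-29,19,-44]
    for z in(.25,.2,.15,.12,.1):
      s=solve(hw(xh,.2,z),lean,-5,q0);q0=np.clip(s.x,lo+.01,hi-.01);print(lean,xh,z,s.x.round(0),np.abs(s.fun).max().round(2))
```

```text
R5^T*M [[ 0.      0.      1.    ]
 [-0.8523  0.523   0.    ]
 [-0.523  -0.8523  0.    ]] j6 58.4655
0.5 0.2 0.25 [0.5225 0.1303 0.25  ]
0.55 0.2 0.25 [0.5721 0.1235 0.25  ]
0.55 0.2 0.1 [0.5721 0.1235 0.1   ]
0.592 0.2 0.1 [0.6137 0.1178 0.1   ]
27.4 0.5 0.25 [ 47.  -8. -48.  36. -38.] 0.0
27.4 0.5 0.2 [ 44.  -5. -54.  45. -30.] 0.0
27.4 0.5 0.15 [ 39.  -1. -58.  54. -22.] 0.66
27.4 0.5 0.12 [ 38.   2. -58.  55. -20.] 1.63
27.4 0.5 0.1 [ 37.   4. -58.  57. -19.] 2.28
27.4 0.53 0.25 [ 43.  -5. -45.  35. -36.] 0.0
27.4 0.53 0.2 [ 40.  -2. -52.  45. -28.] 0.0
27.4 0.53 0.15 [ 32.   1. -58.  64. -18.] 0.11
27.4 0.53 0.12 [ 31.   4. -58.  66. -16.] 1.05
27.4 0.53 0.1 [ 30.   6. -58.  68. -15.] 1.66
27.4 0.56 0.25 [ 40.  -2. -42.  35. -35.] 0.0
27.4 0.56 0.2 [ 37.   0. -49.  44. -26.] 0.0
27.4 0.56 0.15 [ 29.   4. -56.  66. -16.] 0.0
27.4 0.56 0.12 [ 21.   6. -58.  84. -12.] 0.36
27.4 0.56 0.1 [ 16.   8. -58.  95. -10.] 0.73
24 0.5 0.25 [ 46.  -7. -43.  29. -42.] 0.0
24 0.5 0.2 [ 45.  -4. -49.  34. -33.] 0.0
24 0.5 0.15 [ 41.  -0. -56.  46. -24.] 0.0
24 0.5 0.12 [ 38.   2. -58.  53. -19.] 0.46
24 0.5 0.1 [ 37.   5. -58.  54. -18.] 1.11
24 0.53 0.25 [ 43.  -4. -40.  28. -40.] 0.0
24 0.53 0.2 [ 41.  -1. -46.  34. -32.] 0.0
24 0.53 0.15 [ 38.   2. -53.  45. -23.] 0.0
24 0.53 0.12 [ 32.   5. -58.  61. -16.] 0.0
24 0.53 0.1 [ 30.   7. -58.  65. -14.] 0.52
24 0.56 0.25 [ 40.  -1. -37.  27. -39.] 0.0
24 0.56 0.2 [ 39.   2. -43.  33. -31.] 0.0
24 0.56 0.15 [ 35.   5. -50.  44. -22.] 0.0
24 0.56 0.12 [ 30.   7. -55.  59. -16.] 0.0
24 0.56 0.1 [ 22.   8. -58.  78. -11.] 0.0
```

Call:
apply_moves --motion '[[[1, -1, 4], -5], [[3, -3, 8], -13], [[6.5, -6.5, 10], -21], [[10, -10, 12], -29], [[13.5, -13.5, 13], -37], [[17, -17, 13], -45], [[20, -20, 13], -53], [[23, -23, 13], -61], [[26, -26, 13], -69], [[29, -29, 13], -77]]'

```text
clock: 12.1
tool_pos: [0.4371, 0.2353, 0.2629]
orientation: [-152.3, 2.7, -85.7]
force: [-0.2, 0.0, -1.0]
opening: 0.0005
```

```bash
python3 st.py
```

```text
clock 12.1
joint_pos [ 66.2524 -13.7966 -50.0125  34.7522 -43.2803   3.8547]
tool_pos [0.4371 0.2353 0.2629]
orientation [-152.3176    2.6617  -85.727 ]
force [-0.1929  0.0291 -1.0052]
lean 27.80 az 9.33 | x az -85.73 elev -2.66
```

Call:
apply_moves --motion '[[[3, -3.5, 0], -4], [[6, -7, 0], -8], [[8.5, -10.5, 0], -12], [[8.5, -10.5, -3], -12], [[8.5, -10.5, -6], -12], [[8.5, -10.5, -9], -12], [[8.5, -10.5, -12], -12], [[8.5, -10.5, -14], -12], [[8.5, -10.5, -14], -12]]'

```text
clock: 13.0
tool_pos: [0.5345, 0.1366, 0.1424]
orientation: [-154.7, 1.9, -97.7]
force: [1.1, 0.1, -0.1]
opening: 0.0004
```

```bash
python3 st.py
```

```text
clock 13.0
joint_pos [ 36.7138   1.126  -58.1008  56.7228 -19.3642  -7.1592]
tool_pos [0.5345 0.1366 0.1424]
orientation [-154.7134    1.9158  -97.6757]
force [ 1.1441  0.0743 -0.1027]
lean 25.35 az -3.63 | x az -97.68 elev -1.92
```

Call:
apply_moves --motion '[[[0, 0, -3], 0], [[0, 0, -3], 0], [[0, 0, -3], 0]]'

```text
clock: 13.3
tool_pos: [0.5404, 0.1391, 0.1251]
orientation: [-155.8, 1.7, -97.8]
force: [0.1, -0.1, 0.3]
opening: 0.0002
```

```bash
python3 st.py
python3 - <<'E'
from h import *
g=grab("b")
p,d=g["side"];cv2.imwrite("pics/b1.png",cv2.resize(p[150:330,120:370],None,fx=3,fy=3,interpolation=cv2.INTER_CUBIC))
E
```

```text
clock 13.3
joint_pos [ 34.8632   3.4866 -58.1737  59.5783 -17.4278  -8.8424]
tool_pos [0.5404 0.1391 0.1251]
orientation [-155.8002    1.6651  -97.7929]
force [ 0.0681 -0.1089  0.3102]
lean 24.25 az -4.09 | x az -97.79 elev -1.67
```

View pics/b1.png

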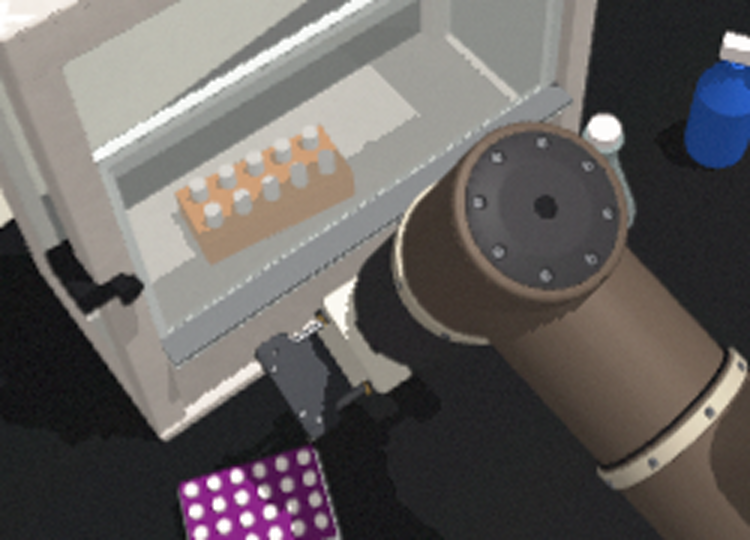

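View pics/b_top.png

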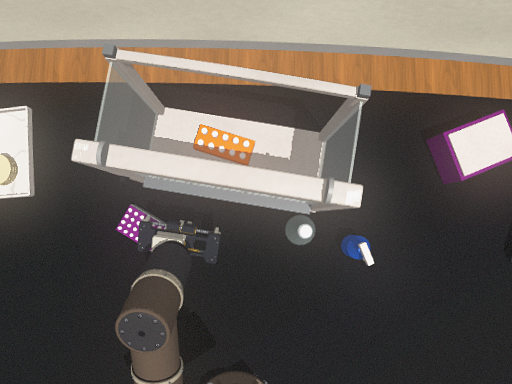

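Call:
apply_moves --motion '[[[2, -1.3, 0], 0], [[4, -2.7, 0], 0], [[4, -2.7, -1], 0], [[4, -2.7, -2.2], 0], [[4.8, -2.8, -3], 0], [[5.5, -2.9, -3.7], 0], [[5.5, -2.9, -3.7], 0]]'

```text
clock: 14.1
tool_pos: [0.5963, 0.1089, 0.0899]
orientation: [-156.0, 1.6, -98.0]
force: [0.3, 0.8, -0.1]
opening: 0.0002
```

```bash
cat >> st.py <<'E'
a=np.radians(-7.8);t=o['tool_pos'];print("hood TCP %.4f %.4f %.4f"%(t[0]*np.cos(a)+t[1]*np.sin(a),-t[0]*np.sin(a)+t[1]*np.cos(a),t[2]))
E
python3 st.py;  python3 - <<'E'
from h import *
p,d=ctrl.snapshot("side");cv2.imwrite("pics/c_side.png",p);cv2.imwrite("pics/cc.png",cv2.resize(p[170:310,140:300],None,fx=4,fy=4,interpolation=cv2.INTER_CUBIC))
E
```

```text
clock 14.1
joint_pos [ 13.0149  10.0931 -57.5176  95.3814  -7.0427 -25.3739]
tool_pos [0.5963 0.1089 0.0899]
orientation [-156.0106    1.6069  -98.0272]
force [ 0.3401  0.818  -0.0865]
lean 24.04 az -4.42 | x az -98.03 elev -1.61
hood TCP 0.5760 0.1888 0.0899
```

View pics/cc.png

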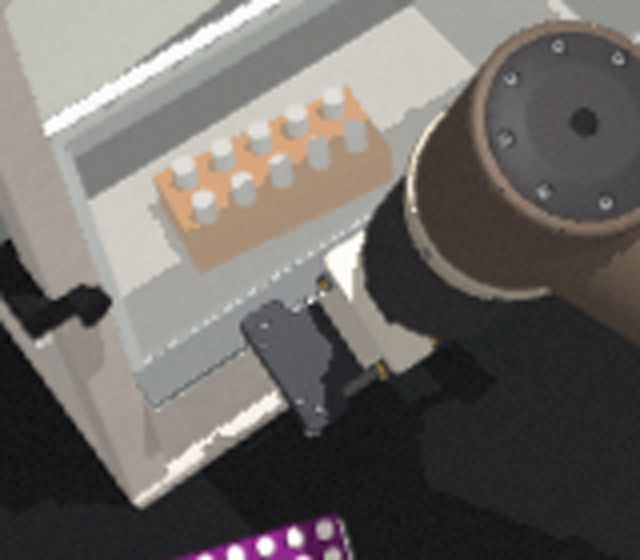

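Call:
apply_moves --motion '[[[0.5, -0.1, 0], 0], [[1, -0.15, 0], 0], [[1.6, -0.2, 0], 0], [[1.6, -0.2, 0], 0]]'

```text
clock: 14.55
tool_pos: [0.6121, 0.1094, 0.0897]
orientation: [-156.0, 1.6, -97.7]
force: [1.4, 0.7, 0.1]
opening: 0.0006
```

```bash
python3 st.py
```

```text
clock 14.55
joint_pos [ 13.9738  11.3419 -55.9445  91.8613  -7.2841 -22.4419]
tool_pos [0.6121 0.1094 0.0897]
orientation [-156.0307    1.5888  -97.7342]
force [1.3857 0.704  0.1225]
lean 24.02 az -4.17 | x az -97.73 elev -1.59
hood TCP 0.5916 0.1914 0.0897
```

Call:
apply_moves --motion '[[[0, 0, 0.1], 0], [[0, 0, 0.2], 0], [[0, 0, 0.3], 0], [[0, 0, 0.4], 0], [[0, 0, 0.5], 0], [[0, 0, 0.6], 0], [[0, 0, 0.7], 0], [[0, 0, 0.8], 0], [[0, 0, 0.9], 0], [[0, 0, 1.0], 0]]'

```text
clock: 15.55
tool_pos: [0.6112, 0.1085, 0.0994]
orientation: [-156.1, 1.6, -97.8]
force: [0.7, -0.3, 0.4]
opening: 0.0005
```

```bash
python3 st.py
```

```text
clock 15.55
joint_pos [ 19.9875  10.5624 -55.0925  76.7674  -9.8645 -12.8337]
tool_pos [0.6112 0.1085 0.0994]
orientation [-156.0816    1.5812  -97.8113]
force [ 0.6657 -0.3456  0.3791]
lean 23.97 az -4.25 | x az -97.81 elev -1.58
hood TCP 0.5909 0.1905 0.0994
```

No contact yet, as predicted. Continue slowly.

Call:
apply_moves --motion '[[[0, 0, 0.1], 0], [[0, 0, 0.2], 0], [[0, 0, 0.3], 0], [[0, 0, 0.4], 0], [[0, 0, 0.5], 0], [[0, 0, 0.6], 0]]'

```text
clock: 16.15
tool_pos: [0.6105, 0.1083, 0.1046]
orientation: [-156.2, 1.5, -97.8]
force: [-2.9, 1.2, -3.7]
opening: 0.0006
```

```bash
python3 st.py
```

```text
clock 16.15
joint_pos [ 22.8841  10.1854 -54.24    69.3453 -11.41    -7.9531]
tool_pos [0.6105 0.1083 0.1046]
orientation [-156.1566    1.5464  -97.8088]
force [-2.8527  1.21   -3.7185]
lean 23.89 az -4.31 | x az -97.81 elev -1.55
hood TCP 0.5902 0.1902 0.1046
```

Call:
apply_moves --motion '[[[0, 0, 0.1], 0], [[0, 0, 0.2], 0], [[0, 0, 0.3], 0], [[0, 0, 0.45], 0], [[0, 0, 0.6], 0], [[0, 0, 0.75], 0], [[0, 0, 0.9], 0], [[0, 0, 1.05], 0], [[0, 0, 1.2], 0], [[0, 0, 1.3], 0]]'

```text
clock: 17.15
tool_pos: [0.6106, 0.1083, 0.1179]
orientation: [-156.1, 1.6, -97.8]
force: [-5.8, -0.1, -2.5]
opening: 0.0006
```

```bash
python3 st.py;  python3 - <<'E'
from h import *
p,d=ctrl.snapshot("side");cv2.imwrite("pics/d_side.png",p);np.savez("pics/d_side.npz",p=p,d=d);cv2.imwrite("pics/dc.png",cv2.resize(p[170:310,140:300],None,fx=4,fy=4,interpolation=cv2.INTER_CUBIC))
S=cloud("side",d);a=np.radians(-7.8);x=S[...,0]*np.cos(a)+S[...,1]*np.sin(a);y=-S[...,0]*np.sin(a)+S[...,1]*np.cos(a)
M=(abs(x-.606)<.01)&(y>.26)&(y<.33)&(S[...,2]>.1)&(S[...,2]<.3);print(np.percentile(S[M][:,2],[10,50,90]))
E
```

```text
clock 17.15
joint_pos [ 27.3276   9.3166 -51.9551  57.2585 -14.6455   0.3774]
tool_pos [0.6106 0.1083 0.1179]
orientation [-156.1323    1.555   -97.8235]
force [-5.8154 -0.1031 -2.5458]
lean 23.92 az -4.31 | x az -97.82 elev -1.55
hood TCP 0.5903 0.1901 0.1179
[0.14595323 0.14809109 0.15024959]
```

View pics/dc.png

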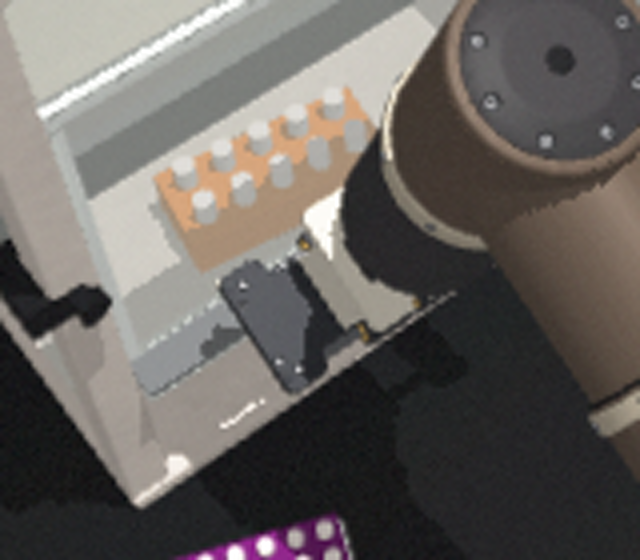

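Run:
```python
from h import *
np.set_printoptions(precision=4,suppress=True)
p,_=load("a","side")
g=cv2.cvtColor(p,cv2.COLOR_BGR2GRAY)
print(g[238:256,155:175])
a=np.radians(-7.8);n=np.array([np.cos(a),np.sin(a),0]);m=np.array([-np.sin(a),np.cos(a),0])
for u,v in((167.5,243.5),(167.5,244.5),(167.5,245.5),(166.5,244.5)):
    o,r=ray("side",u,v)
    t=(.6015-n@o)/(n@r);X=o+t*r;print(u,v,"xplane: y %.4f z %.4f"%(m@X,X[2]),end=' ')
    t=(.341-m@o)/(m@r);X=o+t*r;print("yplane: x %.4f z %.4f"%(n@X,X[2]))
# cover/lip front left corner in 'a' as calibration check: project expected corner
def H(x,y,z): return n*x+m*y+np.array([0,0,z])
for z in(.124,.134): print(proj("side",H(.5925,.3385,z)))
cv2.imwrite("pics/ap.png",cv2.resize(p[225:290,130:200],None,fx=9,fy=9,interpolation=cv2.INTER_NEAREST))
```

```text
[[161 157 159 158 161 158 160 161 163 167 177 177 179 196 205 203 205 204
  204 203]
 [158 159 158 158 160 159 161 161 162 167 178 177 180 187 202 204 205 203
  202 203]
 [158 157 158 157 153 149 149 156 156 155 171 175 177 180 200 203 204 202
  204 201]
 [158 158 153 149 100  46  80 113 118  97 143 174 176 181 191 203 206 205
  197 197]
 [158 152 106  61  35  39  38  33  32  32  90 158 176 178 190 204 204 199
  171 165]
 [146 101  48  31  38  37  40  34  33  33  33  89 158 176 179 198 199 170
  163 163]
 [ 49  27  33  37  39  37  38  37  35  35  33  33  90 166 180 187 167 165
  163 162]
 [ 27  25  29  35  37  37  37  38  37  31  30  30  40 164 178 174 164 164
  163 162]
 [ 24  30  25  28  33  37  35  30  31  24  25  25  86 167 179 178 168 165
  163 164]
 [ 27  29  22  25  28  35  29  30  29  27  23  43 154 178 178 178 173 165
  165 163]
 [ 24  27  30  47  39  30  26  26  28  26  33 102 157 174 179 179 175 165
  163 164]
 [ 27  45  71 107  99  45  29  27  29  41  84 153 165 166 176 178 180 167
  165 162]
 [ 51  98 132 137 138  71  31  28  40  89 154 164 164 169 176 179 179 173
  164 164]
 [110 153 141 138 139 102  65  66  92 133 159 163 163 169 173 178 179 174
  165 164]
 [138 149 141 139 138 139 122 136 141 142 159 161 163 163 161 176 178 180
  167 162]
 [136 144 140 140 137 140 141 139 140 138 158 161 163 162 167 176 178 179
  174 165]
 [132 139 138 138 137 139 139 137 140 139 155 158 160 160 161 174 180 179
  177 166]
 [135 136 139 138 138 138 139 138 140 140 141 159 161 161 163 163 179 180
  179 167]]
167.5 243.5 xplane: y 0.3367 z 0.2523 yplane: x 0.5854 z 0.2778
167.5 244.5 xplane: y 0.3375 z 0.2488 yplane: x 0.5882 z 0.2700
167.5 245.5 xplane: y 0.3383 z 0.2452 yplane: x 0.5910 z 0.2620
166.5 244.5 xplane: y 0.3396 z 0.2510 yplane: x 0.5961 z 0.2595
(np.float64(178.38969110039164), np.float64(273.24871138511685))
(np.float64(177.7175963977279), np.float64(271.3618449764052))
```

View pics/ap.png

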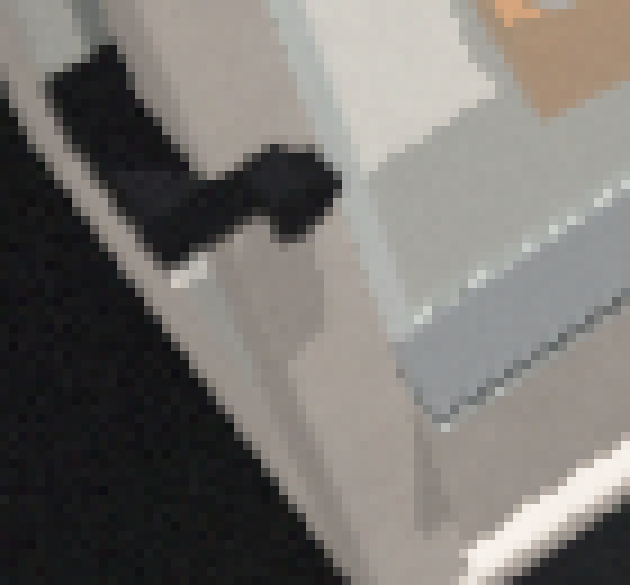

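Run:
```python
from h import *
np.set_printoptions(precision=3,suppress=True,linewidth=200)
p,d=load("a","top");T=cloud("top",d)
a=np.radians(-7.8);n=np.array([np.cos(a),np.sin(a),0]);m=np.array([-np.sin(a),np.cos(a),0])
u,v=proj("top",n*.6015+m*.339+np.array([0,0,.25]));print(u,v)
u,v=int(u),int(v)
cv2.imwrite("pics/atp.png",cv2.resize(np.clip(p[v-25:v+25,u-35:u+25].astype(float)*2.2,0,255).astype(np.uint8),None,fx=11,fy=11,interpolation=cv2.INTER_NEAREST))
for V in range(v-8,v+9): print(V,T[V,u-14:u+8,2])
ps,ds=load("a","side");S=cloud("side",ds)
print("side z");
for V in range(240,254): print(V,S[V,155:170,2])
```

```text
130.58621131858195 179.4067331134137
171 [0.373 0.363 0.36  0.351 0.346 0.339 0.324 0.316 0.31  0.304 0.293 0.505 0.509 0.514 0.518 0.522 0.53  0.532 0.536 0.538 0.537 0.536]
172 [0.366 0.363 0.356 0.353 0.342 0.343 0.323 0.317 0.312 0.302 0.294 0.285 0.278 0.273 0.261 0.256 0.26  0.504 0.506 0.514 0.516 0.522]
173 [0.346 0.356 0.35  0.345 0.343 0.334 0.322 0.316 0.309 0.302 0.295 0.284 0.276 0.275 0.264 0.257 0.245 0.238 0.235 0.243 0.254 0.244]
174 [0.3   0.311 0.317 0.328 0.333 0.331 0.321 0.314 0.31  0.3   0.293 0.283 0.276 0.269 0.26  0.252 0.245 0.238 0.229 0.221 0.211 0.213]
175 [0.264 0.271 0.269 0.277 0.286 0.291 0.31  0.308 0.299 0.295 0.289 0.281 0.278 0.267 0.262 0.253 0.242 0.235 0.23  0.219 0.208 0.204]
176 [ 0.001  0.003 -0.004 -0.003  0.002  0.269  0.27   0.27   0.28   0.287  0.286  0.278  0.273  0.269  0.258  0.251  0.244  0.236  0.229  0.218  0.212  0.197]
177 [-0.    -0.     0.002  0.003 -0.001  0.269  0.266  0.27   0.269  0.268  0.264  0.266  0.263  0.258  0.254  0.25   0.243  0.234  0.228  0.213  0.209  0.199]
178 [ 0.002  0.002 -0.004  0.004 -0.     0.269  0.269
[... 2197 characters left out ...]
263 0.26  0.257 0.215 0.215]
247 [0.26  0.259 0.255 0.26  0.27  0.267 0.268 0.267 0.263 0.259 0.257 0.255 0.213 0.211 0.205]
248 [0.257 0.255 0.253 0.249 0.265 0.266 0.265 0.263 0.259 0.26  0.255 0.232 0.225 0.207 0.207]
249 [0.252 0.251 0.249 0.247 0.252 0.263 0.261 0.261 0.259 0.257 0.253 0.229 0.223 0.202 0.201]
250 [0.253 0.25  0.247 0.242 0.238 0.257 0.258 0.254 0.252 0.248 0.225 0.225 0.22  0.218 0.193]
251 [0.246 0.246 0.238 0.24  0.235 0.232 0.254 0.252 0.229 0.227 0.224 0.219 0.216 0.216 0.195]
252 [0.239 0.239 0.239 0.233 0.233 0.23  0.23  0.225 0.222   nan 0.221 0.217 0.213 0.21  0.185]
253 [0.234 0.233 0.235 0.231 0.231 0.227 0.223 0.223 0.219 0.22  0.215 0.214 0.21  0.207 0.206]
```

View pics/atp.png

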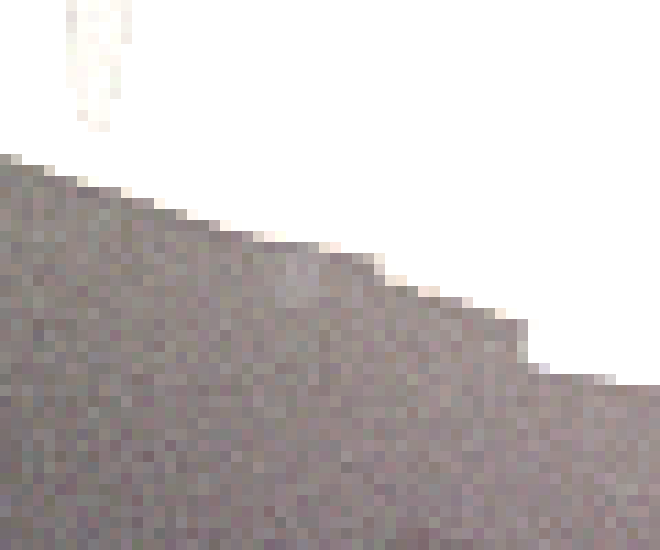

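Run:
```python
from h import *
np.set_printoptions(precision=4,suppress=True,linewidth=200)
a=np.radians(-7.8);n=np.array([np.cos(a),np.sin(a),0]);m=np.array([-np.sin(a),np.cos(a),0])
for tag in("top","side"):
    p,d=load("a",tag);T=cloud(tag,d);H=np.stack([T@n,T@m,T[...,2]],-1)
    M=(H[...,2]>.225)&(H[...,2]<.29)&(H[...,0]<.604)&(H[...,0]>.56)&(H[...,1]>.33)&(H[...,1]<.42)
    Q=H[M];print(tag,len(Q))
    for y in np.arange(.334,.40,.003):
        k=Q[abs(Q[:,1]-y)<.0015]
        if len(k):print("y %.3f n %d x %.4f..%.4f z %.4f..%.4f (top10%% %.4f)"%(y,len(k),k[:,0].min(),k[:,0].max(),k[:,2].min(),k[:,2].max(),np.percentile(k[:,2],85)))
# floor plate front
p,d=load("a","side");T=cloud("side",d);H=np.stack([T@n,T@m,T[...,2]],-1)
M=(H[...,1]>-.05)&(H[...,1]<.3)&(H[...,0]>.58)&(H[...,0]<.63)&(H[...,2]>.004)&(H[...,2]<.02)
h,e=np.histogram(H[M][:,0],bins=25,range=(.58,.63));print(list(zip(e[:-1].round(3).tolist(),h.tolist())))
p,d=load("a","top");T=cloud("top",d);H=np.stack([T@n,T@m,T[...,2]],-1)
M=(H[...,1]>-.1)&(H[...,1]<.33)&(H[...,0]>.57)&(H[...,0]<.60)&(H[...,2]>.1)&(H[...,2]<.14)
Q=H[M];print("top lip front",[(round(y,2),Q[abs(Q[:,1]-y)<.02][:,0].min().round(4),np.median(Q[abs(Q[:,1]-y)<.02][:,2]).round(4)) for y in(0,.1,.2,.3)])
```

```text
top 45
y 0.340 n 1 x 0.5965..0.5965 z 0.2609..0.2609 (top10% 0.2609)
y 0.343 n 9 x 0.5938..0.6032 z 0.2587..0.2641 (top10% 0.2638)
y 0.346 n 8 x 0.5929..0.6024 z 0.2634..0.2668 (top10% 0.2666)
y 0.349 n 8 x 0.5921..0.6037 z 0.2660..0.2758 (top10% 0.2694)
y 0.352 n 7 x 0.5939..0.6034 z 0.2645..0.2715 (top10% 0.2709)
y 0.355 n 8 x 0.5920..0.6031 z 0.2573..0.2716 (top10% 0.2694)
y 0.358 n 4 x 0.5932..0.6026 z 0.2673..0.2698 (top10% 0.2695)
side 70
y 0.340 n 3 x 0.5927..0.6036 z 0.2585..0.2622 (top10% 0.2615)
y 0.343 n 9 x 0.5934..0.6038 z 0.2550..0.2652 (top10% 0.2638)
y 0.346 n 7 x 0.5926..0.6026 z 0.2570..0.2679 (top10% 0.2679)
y 0.349 n 11 x 0.5917..0.6003 z 0.2526..0.2708 (top10% 0.2701)
y 0.352 n 14 x 0.5912..0.6037 z 0.2476..0.2714 (top10% 0.2690)
y 0.355 n 12 x 0.5915..0.6038 z 0.2516..0.2887 (top10% 0.2688)
y 0.358 n 14 x 0.5927..0.6024 z 0.2523..0.2703 (top10% 0.2686)
[(0.58, 1), (0.582, 1), (0.584, 3), (0.586, 6), (0.588, 5), (0.59, 5), (0.592, 2), (0.594, 2), (0.596, 3), (0.598, 3), (0.6, 5), (0.602, 67), (0.604, 163), (0.606, 94), (0.608, 73), (0.61, 69), (0.612, 79), (0.614, 75), (0.616, 63), (0.618, 81), (0.62, 75), (0.622, 68), (0.624, 70), (0.626, 74), (0.628, 72)]
top lip front [(0, np.float64(0.5945), np.float64(0.1344)), (0.1, np.float64(0.5945), np.float64(0.1352)), (0.2, np.float64(0.5942), np.float64(0.1351)), (0.3, np.float64(0.5917), np.float64(0.1348))]
```

Call:
apply_moves --motion '[[[0, 0, 0.05], 0], [[0, 0, 0.15], 0], [[0, 0, 0.3], 0], [[0, 0, 0.5], 0], [[0, 0, 0.75], 0], [[0, 0, 1.05], 0], [[0, 0, 1.35], 0], [[0, 0, 1.65], 0], [[0, 0, 1.95], 0], [[0, 0, 2.25], 0]]'

```text
clock: 18.2
tool_pos: [0.6106, 0.1083, 0.1404]
orientation: [-156.1, 1.6, -97.8]
force: [-5.8, 1.3, -3.5]
opening: 0.0004
```

Call:
apply_moves --motion '[[[0, 0, 0.3], 0], [[0, 0, 0.6], 0], [[0, 0, 0.9], 0], [[0, 0, 1.2], 0], [[0, 0, 1.5], 0], [[0, 0, 1.8], 0], [[0, 0, 2.1], 0], [[0, 0, 2.4], 0], [[0, 0, 2.7], 0], [[0, 0, 3.0], 0]]'

```text
clock: 19.2
tool_pos: [0.6105, 0.1082, 0.1704]
orientation: [-156.2, 1.6, -97.9]
force: [-4.4, 1.6, -4.1]
opening: 0.0005
```

```bash
python3 st.py
```

```text
clock 19.2
joint_pos [ 33.8786   5.8823 -43.8108  35.6919 -25.425   17.4278]
tool_pos [0.6105 0.1082 0.1704]
orientation [-156.1535    1.5645  -97.8543]
force [-4.382   1.646  -4.0944]
lean 23.89 az -4.32 | x az -97.85 elev -1.56
hood TCP 0.5902 0.1901 0.1704
```

Call:
apply_moves --motion '[[[0, 0, 0.3], 0], [[0, 0, 0.6], 0], [[0, 0, 0.9], 0], [[0, 0, 1.2], 0], [[0, 0, 1.5], 0], [[0, 0, 1.8], 0], [[0, 0, 2.1], 0], [[0, 0, 2.4], 0], [[0, 0, 2.7], 0], [[0, 0, 3.0], 0]]'

```text
clock: 20.2
tool_pos: [0.6106, 0.1083, 0.2005]
orientation: [-156.2, 1.6, -97.9]
force: [-4.8, 1.4, -3.0]
opening: 0.0006
```

Call:
apply_moves --motion '[[[0, 0, 0.3], 0], [[0, 0, 0.6], 0], [[0, 0, 0.9], 0], [[0, 0, 1.2], 0], [[0, 0, 1.5], 0], [[0, 0, 1.8], 0], [[0, 0, 2.05], 0], [[0, 0, 2.25], 0], [[0, 0, 2.4], 0], [[0, 0, 2.45], 0]]'

```text
clock: 21.2
tool_pos: [0.6106, 0.1083, 0.2251]
orientation: [-156.2, 1.6, -97.9]
force: [-5.0, 1.3, -2.9]
opening: 0.0005
```

```bash
cat > lip.py <<'E'
import sys
from h import *
tag=sys.argv[1]
p,d=ctrl.snapshot("side");cv2.imwrite(f"pics/{tag}_side.png",p);np.savez(f"pics/{tag}_side.npz",p=p,d=d)
cv2.imwrite(f"pics/{tag}_crop.png",cv2.resize(p[215:285,130:210],None,fx=9,fy=8,interpolation=cv2.INTER_NEAREST))
a=np.radians(-7.8);n=np.array([np.cos(a),np.sin(a),0]);m=np.array([-np.sin(a),np.cos(a),0])
T=cloud("side",d);H=np.stack([T@n,T@m,T[...,2]],-1)
M=(abs(H[...,0]-.606)<.01)&(H[...,1]>.285)&(H[...,1]<.33)&(H[...,2]>.1)&(H[...,2]<.31)
q=H[M];print("lip pts",len(q),"z",np.percentile(q[:,2],[5,25,50,75,95]),"-> nose est",np.median(q[:,2])-.010)
E
python3 st.py; python3 lip.py e
```

```text
clock 21.2
joint_pos [ 35.7558   2.7554 -37.0355  27.343  -34.5738  25.4945]
tool_pos [0.6106 0.1083 0.2251]
orientation [-156.1528    1.579   -97.8599]
force [-4.9904  1.292  -2.9473]
lean 23.90 az -4.29 | x az -97.86 elev -1.58
hood TCP 0.5902 0.1901 0.2251
lip pts 157 z [0.25313319 0.25440529 0.25526077 0.2561059  0.25774646] -> nose est 0.24526076868687152
```

View pics/e_crop.png

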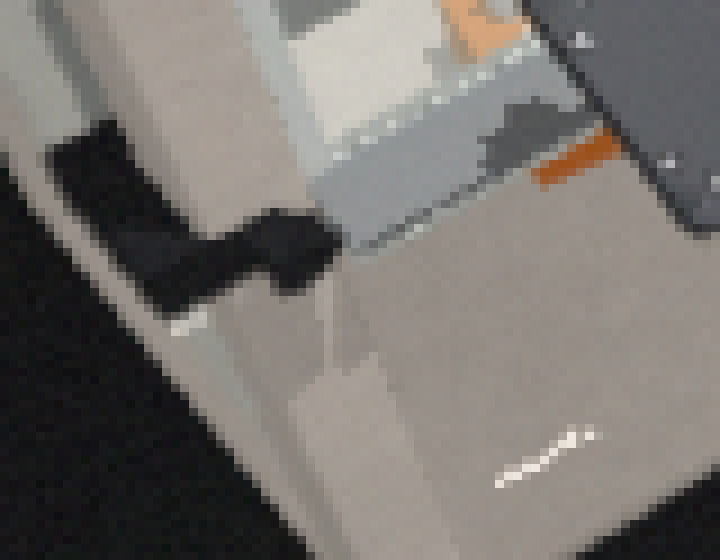

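View pics/e_side.png

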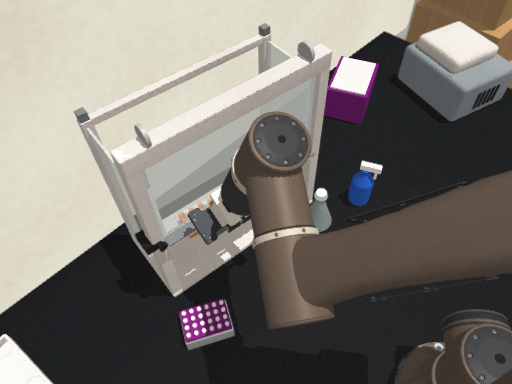

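Run:
```python
from h import *
np.set_printoptions(precision=4,suppress=True,linewidth=220)
a=np.radians(-7.8);n=np.array([np.cos(a),np.sin(a),0]);m=np.array([-np.sin(a),np.cos(a),0])
H=lambda x,y,z:n*x+m*y+np.array([0,0,z])
P=lambda *X:np.array(proj("side",H(*X)))
b=P(.592,.341,.2605);print("tip pred",b)
for k,dx in zip("xyz",np.eye(3)*.01): print("d/d"+k+" per 10mm",P(*(np.array([.592,.341,.2605])+dx))-b)
for y in(.3385,.3365):
  for z in(.2493,.2553): print("cover front corner",y,z,P(.5925,y,z))
print("init corner",P(.5925,.3385,.128),P(.5925,.3385,.134))
p,_=load("e","side");print(cv2.cvtColor(p,cv2.COLOR_BGR2GRAY)[236:252,160:182])
p,_=load("a","side");print(cv2.cvtColor(p,cv2.COLOR_BGR2GRAY)[262:276,170:190])
```

```text
tip pred [167.3934 245.5411]
d/dx per 10mm [-2.3475 -3.0541]
d/dy per 10mm [-3.922   2.4867]
d/dz per 10mm [-0.8421 -2.3403]
cover front corner 0.3385 0.2493 [169.1689 247.3484]
cover front corner 0.3385 0.2553 [168.6794 245.9727]
cover front corner 0.3365 0.2493 [169.9403 246.8571]
cover front corner 0.3365 0.2553 [169.455 245.48 ]
init corner [178.1221 272.4974] [177.7176 271.3618]
[[156 159 161 167 174 173 155 148 148 148 148 148 148 148 146 148 148 149 147 149 148 147]
 [158 159 162 164 161 149 147 147 148 146 147 149 148 148 147 149 148 149 149 147 148 145]
 [159 160 162 161 148 147 148 147 148 147 148 147 148 147 148 148 148 146 148 147 141 121]
 [159 160 160 161 144 144 147 148 146 147 149 148 147 147 146 147 148 147 145 140 102 126]
 [148 150 154 155 155 127 144 147 147 147 149 149 148 147 147 150 145 148 128 107 123 151]
 [ 44  82 114 119  94 101 141 149 148 148 146 147 149 149 150 143 128 101 151 154 151 143]
 [ 36  34  34  33  33  78 108 139 149 148 147 148 147 144 149 104 114 127 149 145 145 144]
 [ 36  36  37  32  35  33  79  90 140 147 148 149 144 120  94 130 182 155 14
[... 1206 characters left out ...]
48 151 145 124 115 146 157 144 145]
 [160 158 159 162 161 153 133 146 149 148 150 143 151 108 129 179 154 146 146 145]
 [160 160 161 160 161 156 126 147 151 152 142 130 114 125 153 144 144 145 145 144]
 [159 159 159 160 158 157 148 129 145 153 115 151 156 146 146 145 144 143 146 144]
 [160 158 160 158 159 152 143 149 125 124 146 152 146 146 147 146 146 145 143 144]
 [159 159 157 156 158 158 138 147 150 186 156 148 147 150 150 147 146 148 146 145]
 [158 156 155 156 156 157 134 143 147 147 147 148 149 150 152 147 148 147 147 146]
 [154 156 156 156 157 156 137 136 145 147 146 147 148 148 148 147 147 147 145 147]
 [156 156 156 155 155 157 139 134 145 147 146 148 148 148 147 146 147 148 145 145]]
```

Run:
```python
from h import *
a=np.radians(-7.8);n=np.array([np.cos(a),np.sin(a),0]);m=np.array([-np.sin(a),np.cos(a),0])
for u,v in((167.4,245.5),(167.4,245.1),(166,247.8),(165,249.1),(164,250),(163,251),(162,251.6)):
    o,r=ray("side",u,v);out=[]
    for x in(.591,.592,.593):
        X=o+r*((x-n@o)/(n@r));out.append("x%.3f y %.4f z %.4f"%(x,m@X,X[2]))
    print(u,v,out)
```

```text
167.4 245.5 ['x0.591 y 0.3412 z 0.2622', 'x0.592 y 0.3410 z 0.2606', 'x0.593 y 0.3407 z 0.2590']
167.4 245.1 ['x0.591 y 0.3409 z 0.2636', 'x0.592 y 0.3407 z 0.2620', 'x0.593 y 0.3404 z 0.2604']
166 247.8 ['x0.591 y 0.3459 z 0.2573', 'x0.592 y 0.3456 z 0.2557', 'x0.593 y 0.3454 z 0.2541']
165 249.1 ['x0.591 y 0.3489 z 0.2549', 'x0.592 y 0.3487 z 0.2533', 'x0.593 y 0.3484 z 0.2517']
164 250 ['x0.591 y 0.3517 z 0.2540', 'x0.592 y 0.3514 z 0.2524', 'x0.593 y 0.3512 z 0.2508']
163 251 ['x0.591 y 0.3545 z 0.2527', 'x0.592 y 0.3543 z 0.2511', 'x0.593 y 0.3541 z 0.2495']
162 251.6 ['x0.591 y 0.3570 z 0.2528', 'x0.592 y 0.3568 z 0.2512', 'x0.593 y 0.3566 z 0.2496']
```

Call:
apply_moves --motion '[[[0, 0, 0.05], 0], [[0, 0, 0.15], 0], [[0, 0, 0.3], 0], [[0, 0, 0.5], 0], [[0, 0, 0.7], 0], [[0, 0, 0.9], 0], [[0, 0, 1.1], 0], [[0, 0, 1.25], 0], [[0, 0, 1.35], 0], [[0, 0, 1.4], 0]]'

```text
clock: 22.25
tool_pos: [0.6106, 0.1083, 0.239]
orientation: [-156.2, 1.6, -97.9]
force: [-4.3, 0.7, -3.5]
opening: 0.0002
```

```bash
python3 st.py; python3 lip.py f
```

```text
clock 22.25
joint_pos [ 36.0196   2.0671 -35.4028  25.9746 -36.7432  26.9724]
tool_pos [0.6106 0.1083 0.239 ]
orientation [-156.1585    1.5789  -97.8597]
force [-4.2675  0.7257 -3.5344]
lean 23.89 az -4.29 | x az -97.86 elev -1.58
hood TCP 0.5902 0.1901 0.2390
lip pts 156 z [0.26732926 0.26866648 0.26954283 0.2705795  0.27178374] -> nose est 0.25954282835947656
```

View pics/f_crop.png

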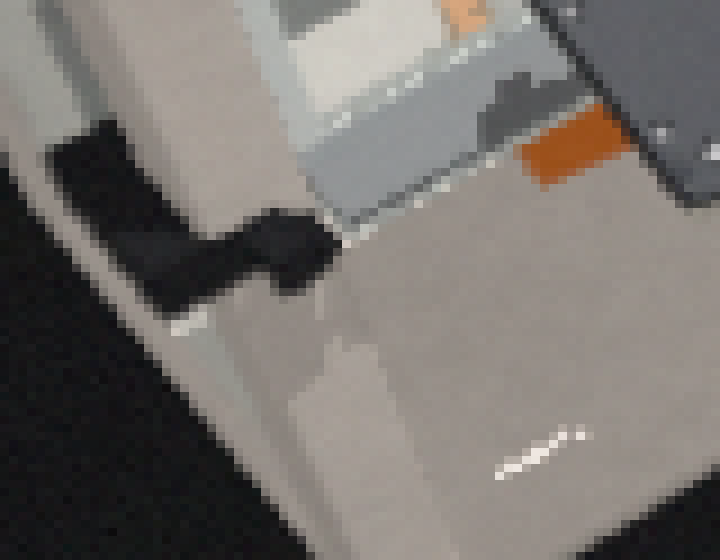

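Call:
apply_moves --motion '[[[0, 0, 0.03], 0], [[0, 0, 0.06], 0], [[0, 0, 0.1], 0], [[0, 0, 0.1], 0]]'

```text
clock: 22.7
tool_pos: [0.6106, 0.1083, 0.24]
orientation: [-156.2, 1.6, -97.9]
force: [-6.2, 1.0, -3.3]
opening: 0.0006
```

```bash
python3 st.py; python3 lip.py g; python3 lip.py g2
```

```text
clock 22.7
joint_pos [ 36.0374   2.0241 -35.2871  25.8867 -36.8908  27.0689]
tool_pos [0.6106 0.1083 0.24  ]
orientation [-156.1585    1.5799  -97.8583]
force [-6.2402  0.9546 -3.3012]
lean 23.89 az -4.29 | x az -97.86 elev -1.58
hood TCP 0.5902 0.1902 0.2400
lip pts 151 z [0.26837311 0.26953711 0.27042605 0.27108034 0.27246215] -> nose est 0.2604260492256826
lip pts 154 z [0.26787828 0.26917262 0.27041918 0.27150991 0.27274782] -> nose est 0.26041918248646523
```

Call:
apply_moves --motion '[[[-0.05, 0, -0.02], 0], [[-0.15, 0.02, -0.06], 0], [[-0.3, 0.04, -0.13], 0], [[-0.5, 0.07, -0.22], 0], [[-0.9, 0.12, -0.4], 0], [[-1.5, 0.2, -0.65], 0], [[-2.5, 0.35, -0.9], 0], [[-4, 0.55, -1.0], 0], [[-5.5, 0.75, -1.0], 0], [[-7, 0.95, -1.0], 0]]'

```text
clock: 23.8
tool_pos: [0.54, 0.1179, 0.23]
orientation: [-156.1, 1.6, -97.8]
force: [0.6, 0.4, 0.1]
opening: 0.0004
```

```bash
python3 st.py; python3 lip.py i; python3 lip.py i2
```

```text
clock 23.8
joint_pos [ 42.6596  -4.2797 -43.9247  29.3966 -37.1938  17.6033]
tool_pos [0.54   0.1179 0.23  ]
orientation [-156.0844    1.5726  -97.8146]
force [0.575  0.3792 0.0625]
lean 23.96 az -4.27 | x az -97.81 elev -1.57
hood TCP 0.5190 0.1901 0.2300
lip pts 155 z [0.26764771 0.26934287 0.27040491 0.27148543 0.27311246] -> nose est 0.26040491418844136
lip pts 149 z [0.26827089 0.26931634 0.27015058 0.27109942 0.27233532] -> nose est 0.2601505766251634
```

View pics/i_crop.png

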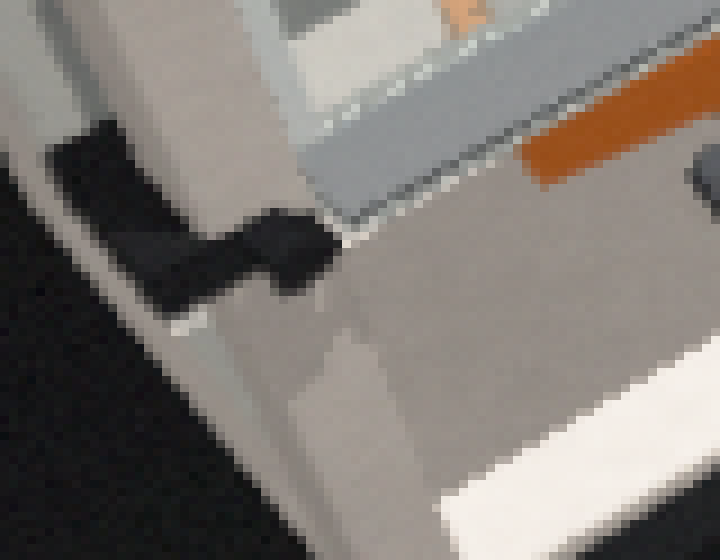

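Call:
apply_moves --motion '[[[-1, 0.1, 0.3], 0], [[-2.5, 0.3, 1], 0], [[-4, 0.5, 2], 0], [[-5, 0.6, 3], 0], [[-5, 0.6, 3], 0]]'

```text
clock: 24.4
tool_pos: [0.491, 0.1247, 0.262]
orientation: [-156.0, 1.7, -97.7]
force: [0.5, 0.6, 1.1]
opening: -0.0003
```

```bash
python3 st.py
python3 - <<'E'
from h import *
np.set_printoptions(precision=4,suppress=True)
g=grab("j")
a=np.radians(-7.8);n=np.array([np.cos(a),np.sin(a),0]);m=np.array([-np.sin(a),np.cos(a),0])
for k in g:
    T=cloud(k,g[k][1]);H=np.stack([T@n,T@m,T[...,2]],-1)
    M=(abs(H[...,0]-.606)<.008)&(H[...,1]>.25)&(H[...,1]<.33)&(H[...,2]>.23)&(H[...,2]<.29)
    print(k,M.sum(),np.median(H[M][:,2]))
    # pointer flat top
    M=(H[...,0]<.603)&(H[...,0]>.59)&(H[...,1]>.351)&(H[...,1]<.36)&(H[...,2]>.262)&(H[...,2]<.275);print(" pointer flat top",M.sum(),np.median(H[M][:,2]))
    # change vs a
    p0,_=load("a",k);df=np.abs(p0.astype(int)-g[k][0]).max(2)
    hsv=lambda p:cv2.cvtColor(p,cv2.COLOR_BGR2HSV)
    for nm,lo,hi in(("purple",(135,80,40),(165,255,255)),("blue",(105,120,40),(128,255,255)),("orange",(5,90,80),(20,255,255))):
        r=[]
        for p in(p0,g[k][0]):
            mk=cv2.inRange(hsv(p),lo,hi); mk[:, :40]=0
            if nm=="purple": mk[:,400:]=0; mk[:140]=0
            if nm=="orange": mk[:100]=0; mk[:,280:]=0
            ys,xs=np.where(mk>0); r.append((len(xs),round(np.median(xs),1),round(np.median(ys),1)) if len(xs) else 0)
        print(" ",nm,r)
E
```

```text
clock 24.4
joint_pos [ 49.7395 -10.9704 -44.5625  27.6744 -45.0306  14.3325]
tool_pos [0.491  0.1247 0.262 ]
orientation [-155.9717    1.7251  -97.7472]
force [0.535  0.6167 1.139 ]
lean 24.09 az -3.88 | x az -97.75 elev -1.73
hood TCP 0.4695 0.1902 0.2620
side 214 0.27038229470274305
 pointer flat top 20 0.26804425089066874
  purple [(1060, np.float64(205.0), np.float64(320.0)), (1039, np.float64(204.0), np.float64(320.0))]
  blue [(708, np.float64(360.0), np.float64(188.0)), 0]
  orange [(294, np.float64(201.0), np.float64(210.0)), (581, np.float64(215.0), np.float64(219.0))]
top 240 0.27098709531409193
 pointer flat top 14 0.26951551634850424
  purple [(852, np.float64(140.0), np.float64(228.0)), (789, np.float64(139.0), np.float64(227.0))]
  blue [(432, np.float64(353.0), np.float64(245.0)), (434, np.float64(353.0), np.float64(245.0))]
  orange [(1170, np.float64(224.0), np.float64(145.0)), (1256, np.float64(221.0), np.float64(146.0))]
```

View pics/j_top.png

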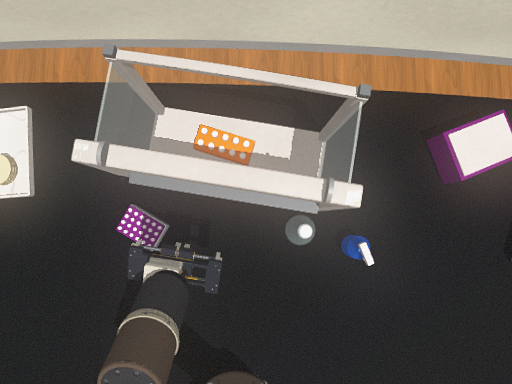

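View pics/j_side.png

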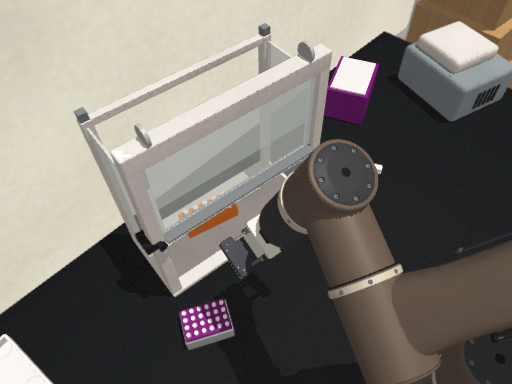

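```bash
python3 -c "
from plant import ctrl
print(ctrl.get_obs()['qvel'].round(2)); print(ctrl.close_job())"
```

```text
[-0.65  1.24 -0.28 -0.03  0.33  0.08]
the job is handed in; nothing more can be done
None
```

The window is raised and standing with the lip level with the pointer tip to within about 1 mm by my measurements. The hand is clear of it, and the job was handed in at about 24.5 s.

**How the lift was done:** The moves allow only shifts and turns about the vertical. I got the roughly 24° finger lean by commanding out-of-reach poses, where the arm tilts the tool as far as it can and keeps that tilt. The shut fingertips then went under the lip and pushed it straight up at 3 cm/s at most. Force readings between moves were about 3–7 N. I backed off at right angles to the contact and pulled the hand back about 12 cm.

**Last checks:**
- **Lip height:** The lip centre came out at 260.4 mm from the side camera and 261.0 mm from the top camera. My estimate of the pointer tip is 260.5 mm.
- **After the hand left:** The side-camera lip height stayed within 0.3 mm, and the wrist force was about zero apart from noise.
- **Bystanders:** The flask, tip box, spray bottle and tube rack look to be where they started in the top view. The arm hid the spray bottle and flask in the last side picture.

**Doubts:**
- **Pointer height:** My first estimate was about 249 mm, because I placed the pointer's front edge wrongly. Depth readings from both cameras and the wedge shape of the tip settled it at 260.5 mm. The camera calibration is only good to about 2 mm.
- **Grey strip:** By geometry the fingers clear it by about 1.5 mm; I did not see that gap directly in a picture.

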